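# Change the label roll at the interlocked drawer chest

### The job

Get the label dispenser ready for the next shift: put every hand tool lying loose on the table (whichever of box cutter, stapler and marker are there) into the open wide drawer and shut it fully, because the chest lets only one drawer out at a time; then open the narrow drawer well out, take the label roll from it and set the roll flat in the dispenser's cradle. With the roll in place and let go, draw the dispenser's sprung slide out until its pointer stands at the index clip, hold it there for two seconds to prove the spring, and let it go back in; finish with both drawers fully shut and leave the empty sauce pot standing on the chest where it is.

Things in the scene. Friction and masses are not known exactly. Their poses are not given: they have to be found in the camera images.
- wide_drawer (a joint): Wide drawer of the grey steel two-drawer chest (chest 353 wide, 220 deep, 100 mm high, on the left of the table, drawers side by side opening to the robot's right). 0 = shut, grows to 0.185 m fully out (end stop); about 1.5 N friction, stays where left. Starts part or nearly all the way out. While this drawer is out an internal pin locks the narrow drawer (it gives about 4 mm); once fully shut the narrow one is free. The lock works the other way round too.
- narrow_drawer (a joint): Narrow drawer of the same chest, beside the wide one and nearer the robot. 0 = shut, 0.185 m = fully out; about 1.5 N friction. Starts shut and locked. The label roll is inside.
- wide_handle (a point): Middle of the wide drawer's pull bar: horizontal steel bar 11 mm thick, 84 mm long, standing 45 mm clear of the drawer front, 66 mm above the table (chest top 100 mm). Site x axis points into the chest (the drawer opens along -x), y along the bar, z up.
- narrow_handle (a point): Middle of the narrow drawer's pull bar: same bar, size and axes as the wide one.
- wide_floor (a point): Centre of the wide drawer's inner floor, moves with the drawer; 20 mm above the table. Axes as the handles. Inside 200 mm (x) by 150 mm (y), side walls 52 mm high above the floor. The chest covers what lies beyond x = +85 mm when the drawer is fully out, so 186 mm of the floor is then open from above.
- narrow_floor (a point): Centre of the narrow drawer's inner floor, 20 mm above the table; same axes; inside 200 mm (x) by 125 mm (y), walls 52 mm high.
- box_cutter: Yellow box cutter, 21 x 136 x 13 mm, origin under its centre, long axis y. Lies flat on the table to the right of the chest, roughly pointing along x. May be absent.
- stapler: Blue stapler, 30 x 128 x 51 mm, origin under its centre, long axis y; upper arm 18 mm wide between 26 and 51 mm height. Lies flat on the table to the right of the chest, roughly pointing along x. May be absent.
- marker: White marker pen with red cap, 17 x 135 x 16 mm, origin under its centre, long axis y; round, may roll (its axis is 8 mm above the origin along its own z). Lies flat on the table to the right of the chest, roughly pointing along x. May be absent.
- label_roll: Roll of cream labels, lying flat: 68 mm across, 34 mm high, origin at the centre of its underside, z is its axis. In the narrow drawer at the start; seen only once that is open.
- cradle (a point): Centre of the floor of the dispenser's roll cradle, 8 mm above the table: a flat seat 86 x 86 mm inside a rim 8 mm high. The dispenser is a fixed steel base plate (250 x 110 mm) on the right of the table, with a grey spring housing (48 mm high) between cradle and slide. Site x axis points from the slide end to the cradle end, z up.
- tension_slide (a joint): Sprung slide of the dispenser: 0 = home, grows as it is pulled out (away from the cradle), end stop at 0.075 m. Spring: 2.7 N at home plus 90 N/m; it returns home when let go.
- slide_tab (a point): Middle of the graspable part of the black upright tab on the slide, 60 mm above the table: tab 12 mm thick along the pull, 34 mm wide, from 20 to 72 mm height, 37 mm clear of the spring housing at home. Pull along the point's -x axis.
- pointer (a point): Tip of the thin steel pointer carried by the slide, over the scale bar beside the tab. Same axes.
- index (a point): Index clip on the scale bar, a small dark saddle 7 mm wide; its place on the bar varies (35 to 55 mm from the pointer's home). Same axes; the slide is at the mark when pointer and clip have the same x in this frame, within 5 mm.
- sauce_pot_c: Bystander: small empty steel pot, 62 mm across, 30 mm high, standing on the rubber mat on the chest top (100 mm above the table).

How it is judged:
On the way, in this order (a step that is already met when the one before it is completed fails the run):
1. every loose tool is in the wide drawer and that drawer is fully shut (x of box_cutter in the frame of wide_floor between -0.1 and 0.1 m and y of box_cutter in the frame of wide_floor between -0.075 and 0.075 m and z of box_cutter in the frame of wide_floor between -0.01 and 0.05 m and x of stapler in the frame of wide_floor between -0.1 and 0.1 m and y of stapler in the frame of wide_floor between -0.075 and 0.075 m and z of stapler in the frame of wide_floor between -0.01 and 0.05 m and x of marker in the frame of wide_floor between -0.1 and 0.1 m and y of marker in the frame of wide_floor between -0.075 and 0.075 m and z of marker in the frame of wide_floor between -0.01 and 0.05 m and value of joint wide_drawer below 0.006 m), for 0.3 s.
2. the narrow drawer is open (value of joint narrow_drawer above 0.14 m), for 0.2 s.
3. the label roll lies flat in the dispenser's cradle, let go (horizontal distance between label_roll and cradle below 0.016 m and z of label_roll in the frame of cradle between -0.005 and 0.005 m and angle between label_roll's own z axis and vertical below 0.12 rad and contact force between the fingers and label_roll below 0.1 N), for 0.3 s.
4. with the roll in the cradle, the slide is held out with its pointer within 5 mm of the index clip for 1.5 s (all of step 3 and x of pointer in the frame of index between -0.005 and 0.005 m), for 1.5 s.
At the end, for the whole second after the job is handed in: Every tool that was on the table is in the wide drawer, both drawers are shut to within 6 mm, the label roll lies flat in the dispenser's cradle (within 16 mm of its centre) and the sprung slide is back home (within 4 mm) (all of step 1 and value of joint narrow_drawer below 0.006 m and horizontal distance between label_roll and cradle below 0.016 m and z of label_roll in the frame of cradle between -0.005 and 0.005 m and angle between label_roll's own z axis and vertical below 0.12 rad and value of joint tension_slide below 0.004 m and linear speed of label_roll below 0.02 m/s); the robot touches nothing.
It fails at once if the sauce pot is moved more than 4 cm (distance of sauce_pot_c from where it was at the start of the episode above 0.04 m).
Of box_cutter, stapler, marker only 2 to 3 are there at a start; the rules pass over those that are not, and their reading is None.
At some moment in a run one of box_cutter, stapler, marker may be knocked a few centimetres aside while the robot is not near it.
Once in a run the grip may slacken for a moment while it holds something.
It also fails if it takes over 208 s, if anything falls off the work surface, if the arm or the gripper's body presses on something with over 40 N, if the wrist force passes 120 N, or if a joint passes its speed limit or range.

### The arm

A 6-joint arm with a two-finger parallel gripper is mounted at the origin on the work surface; the furniture and walls round the work are solid. World frame = base frame: x ahead of the robot, y to its left, z up, the work surface at z = 0. Lengths are in m, angles in rad, forces in N, time in s.
With the tool pointing down it reaches from about 0.35 to 1 m from the base axis. Payload 7.1 kg.
Tool frame: the origin (TCP) lies midway between the tips of the shut fingers; the grasp point (between the pads) lies 19 mm behind it; z points along the fingers, y is the direction in which the jaws open and shut (so a half turn about z gives the same grasp; the last joint's range is limited). The gripper opens to 85 mm and grips with 20 to 120 N. Pads are 22 mm wide; open, the fingers measure 114 mm over their backs; the gripper's body (76 mm by 85 mm) begins 54 mm behind the grasp point. The pads swing forward as they close: fully open they stand 13 mm farther back than shut.
Start: joints at [1.149, 0.423, 1.63, -0, 1.089, -0.019], TCP at [0.245, 0.575, 0.231] pointing down, gripper open.
Joint ranges: [-3, 3], [-0.9, 2.11], [0.09, 2.58], [-1.31, 4.45], [0.11, 2.69], [-2.54, 2.54]. Speed limits (rad/s): [2.39, 2.39, 3.01, 3.14, 3.14, 3.14].

### API

Orientations are given as [roll, pitch, yaw] about the fixed x, y, z axes, in that order (R = Rz(yaw) Ry(pitch) Rx(roll)).
In Python, from station import r gives the robot as it stands. The module is installed in compiled form; this text tells all that it offers.
- The arm moves only by the tool send_rows, never from a script. Its argument "steps" is a list of rows, each a list of 3 entries, a list of its own where there are three numbers: the shift along the tool's x, y, z in m, then the turn, a rotation vector about the tool's x, y, z in degrees, then the closure in counts, from 0 (fully open) to 255 (shut). In form: [[[x, y, z], [rx, ry, rz], gripper], ...]. A call has 1 to 5 rows; each row shifts and turns the pose as measured when the row begins, along the tool's axes as they then stand; what a row does not reach is not made up. A row lasts 1/8 s, in which the tool goes at most 62.5 mm and 10.7 degrees, less where a joint would pass 70% of its speed; a pose out of reach is approached as far as the arm can. A call with a gripper value outside its range is refused whole. The fingers move at their own pace and stop on an object; "force" is the grip in N (left out, the last holds). Time passes only in rows, so rows that do not move let the fingers close. It gives the time, the measured TCP pose, the force and the opening at its end, in the units of the state.
- r.read_state(): the state, without advancing time (a new reading comes with each control period).
- r.capture(name): name is "side" or "top" or "wrist"; returns a dict with "pixels" (384x512x3 uint8, red, green, blue), "depth" (384x512 float32, m along the optical axis (not along the pixel's ray), 0 where there is no reading), "vfov" (degrees; the focal length in pixels is half the picture's height over the tangent of half this angle, whatever the lens; pixels are square), "cx", "cy" (the principal point, pixels), "R" (3x3) and "t" (3): a world point X has camera coordinates R X + t. Camera axes: x right, y down, z forward; pixel columns grow to the right and rows downward; lengths in m; the calibration is good to about 2 mm. A picture is of the moment at which its call begins.
- r.sign_off(): hands the job in, once; it reports no verdict.
Trained networks look in a picture, given as the dict that the camera call returned (one of the last four; its "shot" number tells which), for a name from the list of things; names that differ only in an ending like _2 or _b are one class to them, and where a whole thing is asked for, a point or a joint stands for the part that bears it (a point fixed in the world has none). Each returns a list of dicts, best first, with "confidence" (0 to 1); they miss things now and then, are a little off and sometimes report something else, mostly with a low value. They report only what shows in the picture. A call takes as long as a camera call.
- r.spot_in(target, picture): "centre" ([x, y, z] in m, in world coordinates, good to about 4 mm: the middle of the surface that is visible of it).
- r.tip_of(target, picture): "centre" ([x, y, z] in m, in world coordinates, good to about 4 mm: a listed point, or the origin of a listed thing).
The state is a dict: "clock": time; "joints": joint angles; "joint_velocities": joint speeds; "joint_torque": joint torques, N m; "tcp_pos": TCP position; "orientation": TCP orientation; "ft_force": force on the tool from outside, world axes, zero at the start; "wrist_torque": the same for the moment, N m; "grip_width": finger opening in m.
Only numpy, scipy, OpenCV 4.12 (cv2) and the standard library are available. Lean on these libraries where they do the work, as an engineer would, in place of code of your own. Each camera call takes 0.05 s, during which the arm holds its last target.

## Working session

There is one attempt and no reset: what is moved stays moved. The work goes in short steps, Python scripts to look and compute and a tool call to move; the robot and the scene stay as the last step left them, time stands still between calls to the robot, and variables do not carry over. Pictures are saved under pics/ and viewed, and the job is handed in when it is done.

Besides the shell and the picture viewer there is one more tool, called after ">>>" as a command line: name --argument value ..., lists and objects as JSON in quotes. send_rows: Moves the arm, as the interface text tells. Its arguments: {"type":"object","properties":{"steps":{"type":"array","items":{"type":"array"}},"force":{"type":"number"}},"required":["steps"]}

```bash
mkdir -p pics; cat > h.py <<'E'
import numpy as np,cv2
from station import r
from scipy.spatial.transform import Rotation as Ro
def cap(n,f=None):
    p=r.capture(n)
    if f: cv2.imwrite('pics/'+f+'.png',p['pixels'][:,:,::-1])
    return p
def foc(p): return p['pixels'].shape[0]/2/np.tan(np.radians(p['vfov'])/2)
def cloud(p):
    d=p['depth'];f=foc(p);v,u=np.mgrid[:d.shape[0],:d.shape[1]]
    c=np.stack([(u-p['cx'])/f*d,(v-p['cy'])/f*d,d],-1)
    w=(c-np.array(p['t']))@np.array(p['R'])
    w[d==0]=np.nan
    return w
def proj(p,X):
    c=np.array(p['R'])@np.array(X)+np.array(p['t']);f=foc(p)
    return c[:2]/c[2]*f+[p['cx'],p['cy']]
def st():
    s=r.read_state()
    print('t',round(s['clock'],2),'tcp',np.round(s['tcp_pos'],4),'rpy',np.round(s['orientation'],3),'F',np.round(s['ft_force'],1),'w',round(s['grip_width'],4),'j',np.round(s['joints'],2))
    return s
def find(p,names):
    for n in names:
        for fn in ('spot_in','tip_of'):
            try:
                o=getattr(r,fn)(n,p)
                print(n,fn,[(np.round(k['centre'],3).tolist(),round(k['confidence'],2)) for k in o[:3]])
            except Exception as e: print(n,fn,'ERR',e)
def rel(target,rpy=None):
    "shift in tool frame to target tcp"
    s=r.read_state();R=Ro.from_euler('xyz',s['orientation'])
    d=R.inv().apply(np.array(target)-s['tcp_pos'])
    o=None
    if rpy is not None: o=np.degrees((R.inv()*Ro.from_euler('xyz',rpy)).as_rotvec()).round(1)
    print('shift',d.round(4),'turn',o)
E
python3 - <<'E'
from h import *
st()
a=cap('top','top0');b=cap('side','side0');c=cap('wrist','wrist0')
names=['box_cutter','stapler','marker','wide_handle','narrow_handle','wide_floor','cradle','slide_tab','pointer','index','sauce_pot_c']
print('top');find(a,names)
print('side');find(b,names)
st()
E
```

```text
t 0.0 tcp [0.2447 0.5745 0.2305] rpy [-3.14  -0.     2.739] F [ 0.3 -0.4 -0.2] w 0.0856 j [ 1.15  0.42  1.63 -0.    1.09 -0.02]
top
box_cutter spot_in []
box_cutter tip_of [([0.425, -0.037, 0.0], 0.76)]
stapler spot_in [([0.431, -0.153, 0.04], 0.97)]
stapler tip_of [([0.434, -0.157, -0.002], 0.94), ([0.418, -0.096, 0.003], 0.75)]
marker spot_in [([0.415, -0.099, 0.016], 0.73)]
marker tip_of [([0.417, -0.1, -0.001], 0.77), ([0.43, 0.062, 0.067], 0.37)]
wide_handle spot_in [([0.612, 0.02, 0.019], 0.94)]
wide_handle tip_of [([0.604, -0.119, 0.066], 0.75), ([0.419, -0.1, 0.0], 0.3)]
narrow_handle spot_in [([0.428, 0.105, 0.071], 0.69)]
narrow_handle tip_of [([0.43, 0.062, 0.065], 0.92)]
wide_floor spot_in [([0.614, 0.017, 0.021], 0.56)]
wide_floor tip_of [([0.611, 0.035, 0.024], 0.77)]
cradle spot_in [([0.599, -0.275, 0.006], 0.96)]
cradle tip_of [([0.608, -0.35, 0.009], 0.65)]
slide_tab spot_in [([0.596, -0.222, 0.042], 0.69)]
slide_tab tip_of [([0.597, -0.219, 0.054], 0.66)]
pointer spot_in [([0.428, -0.155, 0.036], 0.24)]
pointer tip_of [([0.638, -0.223, 0.022], 0.49), ([0.42, -0.1, 0
[... 832 characters left out ...]
5, 0.101], 0.21)]
cradle spot_in [([0.598, -0.304, 0.007], 0.67), ([0.592, -0.229, 0.042], 0.65), ([0.422, -0.046, 0.014], 0.32)]
cradle tip_of [([0.607, -0.347, 0.009], 0.84), ([0.637, -0.216, 0.025], 0.6)]
slide_tab spot_in []
slide_tab tip_of [([0.592, -0.224, 0.06], 0.71)]
pointer spot_in [([0.592, -0.222, 0.042], 0.58)]
pointer tip_of [([0.64, -0.215, 0.024], 0.61)]
index spot_in [([0.427, 0.107, 0.065], 0.27), ([0.418, -0.105, 0.012], 0.22)]
index tip_of [([0.633, -0.169, 0.024], 0.46)]
sauce_pot_c spot_in []
sauce_pot_c tip_of [([0.517, 0.246, 0.102], 0.68)]
t 2.35 tcp [0.2449 0.5749 0.2313] rpy [-3.142 -0.     2.739] F [-0.4  0.7  1.1] w 0.0854 j [ 1.15  0.42  1.63  0.    1.09 -0.02]
```

View pics/top0.png

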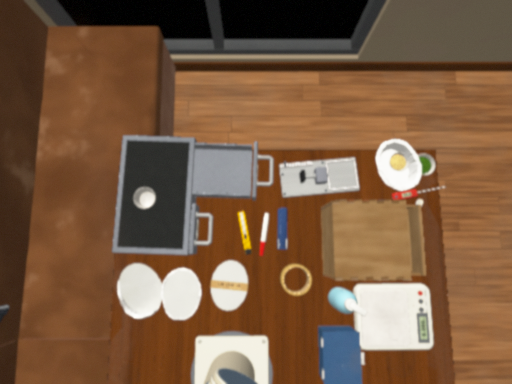

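View pics/side0.png

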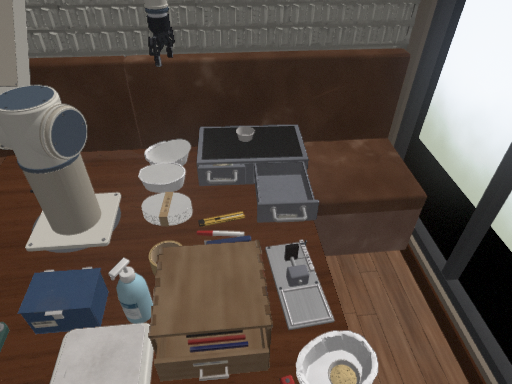

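View pics/wrist0.png

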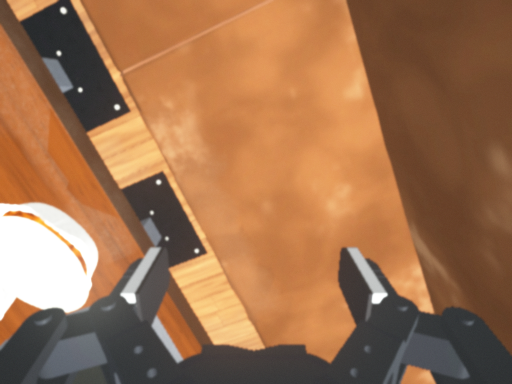

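The top view shows all three tools: cutter around (245,230), marker (265,233) and stapler (283,228). The wide drawer is out at (228,170) and the dispenser is at (320,177). The chest is on the left, with the pot on it at (144,197). Next I'll move over the tools.

>>> send_rows --steps '[[[0,0,-0.02],[0,0,-7.7],0],[[0,0,-0.02],[0,0,-7.7],0],[[0,0,-0.01],[0,0,-7.7],0],[[-0.016,-0.06,0],[0,0,0],0],[[-0.016,-0.06,0],[0,0,0],0]]'

```text
clock: 2.98
tcp_pos: [0.2786, 0.4561, 0.2824]
orientation: [3.141, 0.001, -3.123]
ft_force: [1.2, -0.4, 1.3]
grip_width: 0.0853
```

>>> send_rows --steps '[[[-0.016,-0.06,0],[0,0,0],0],[[-0.016,-0.06,0],[0,0,0],0],[[-0.016,-0.06,0],[0,0,0],0],[[-0.016,-0.06,0],[0,0,0],0],[[-0.016,-0.06,0],[0,0,0],0]]'

```text
clock: 3.6
tcp_pos: [0.3645, 0.1549, 0.2833]
orientation: [3.138, 0.005, -3.119]
ft_force: [1.0, 0.9, -0.1]
grip_width: 0.0855
```

>>> send_rows --steps '[[[-0.016,-0.06,0],[0,0,0],0],[[-0.016,-0.06,0],[0,0,0],0],[[-0.016,-0.06,0],[0,0,0],0],[[-0.016,-0.06,0],[0,0,0],0],[[0,0,0],[0,0,0],0]]'

```text
clock: 4.22
tcp_pos: [0.4345, -0.0894, 0.2851]
orientation: [3.139, 0.012, -3.125]
ft_force: [-0.2, 0.2, -0.4]
grip_width: 0.0855
```

```bash
python3 - <<'E'
from h import *
st()
c=cap('wrist','wrist1')
find(c,['box_cutter','stapler','marker','narrow_handle'])
E
```

```text
t 4.22 tcp [ 0.4345 -0.0894  0.2851] rpy [ 3.139  0.012 -3.125] F [-0.2  0.2 -0.4] w 0.0855 j [-0.23  0.07  1.96  0.01  1.09 -1.82]
box_cutter spot_in [([0.414, -0.043, 0.013], 0.79)]
box_cutter tip_of [([0.423, -0.042, -0.0], 0.67)]
stapler spot_in [([0.41, -0.1, 0.015], 0.73), ([0.428, -0.155, 0.034], 0.62), ([0.421, 0.112, 0.07], 0.56)]
stapler tip_of [([0.436, -0.157, -0.004], 0.86)]
marker spot_in [([0.408, -0.103, 0.009], 0.77)]
marker tip_of [([0.412, -0.1, -0.002], 0.59)]
narrow_handle spot_in [([0.421, 0.109, 0.071], 0.96), ([0.593, -0.224, 0.034], 0.17)]
narrow_handle tip_of [([0.427, 0.063, 0.066], 0.82)]
```

View pics/wrist1.png

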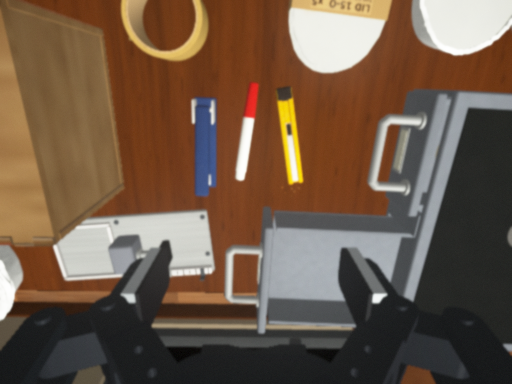

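The wrist view shows the stapler at (204,146), marker (247,130), cutter (290,135), the wide drawer at (340,250) and the dispenser at lower left. Next I'll measure the tool axes.

```bash
cat > tools.py <<'E'
from h import *
def tools(p,tags=('cutter','marker','stapler'),show=True):
    W=cloud(p);hsv=cv2.cvtColor(p['pixels'],cv2.COLOR_RGB2HSV);out={}
    H,S,V=[hsv[...,i].astype(int) for i in range(3)]
    z=W[...,2];reg=(W[...,0]>0.28)&(W[...,0]<0.56)&(W[...,1]<0.03)&(W[...,1]>-0.24)
    m={'cutter':(H>20)&(H<33)&(S>150)&(z>0.006),'stapler':(H>100)&(H<130)&(S>100)&(z>0.006),'marker':(((S<60)&(V>150))|(((H<5)|(H>174))&(S>200)&(V>120)))&(z>0.006)&(z<0.03)}
    for k in tags:
        mm=(m[k]&reg).astype(np.uint8)
        n,l,s,_=cv2.connectedComponentsWithStats(cv2.morphologyEx(mm,cv2.MORPH_CLOSE,np.ones((5,5))))
        if n<2: print(k,None);continue
        i=1+np.argmax(s[1:,4]);q=W[(l==i)&(mm>0)]
        (cx,cy),(a,b),th=cv2.minAreaRect((q[:,:2]*1000).astype(np.float32))
        if a<b:a,b=b,a;th+=90
        th=(th+90)%180-90
        out[k]=(cx/1000,cy/1000,th)
        print(k,'c',round(cx),round(cy),'size',round(a),round(b),'axis deg from x',round(th,1),'zmax',round(np.percentile(q[:,2],95),3),len(q))
    return out
E
python3 - <<'E'
from tools import *
for n in ('wrist','top','side'):
    p=cap(n);print(n);tools(p)
    if n=='wrist':
        W=cloud(p)
        for y in range(200,345,8): print(y,[tuple(np.round(W[y,x]*1000).astype(int)) for x in (236,245,264,275,300,330,360,385,400)]) if y%24==8 else None
E
```

```text
wrist
cutter c 429 -37 size 119 21 axis deg from x 10.5 zmax 0.012 760
marker c 415 -99 size 133 15 axis deg from x -8.9 zmax 0.016 958
stapler c 433 -155 size 124 22 axis deg from x -0.1 zmax 0.047 1363
200 [(np.int64(519), np.int64(-109), np.int64(1)), (np.int64(519), np.int64(-95), np.int64(0)), (np.int64(518), np.int64(-66), np.int64(0)), (np.int64(518), np.int64(-49), np.int64(0)), (np.int64(516), np.int64(-10), np.int64(1)), (np.int64(516), np.int64(36), np.int64(-1)), (np.int64(515), np.int64(83), np.int64(-1)), (np.int64(502), np.int64(106), np.int64(30)), (np.int64(486), np.int64(105), np.int64(71))]
224 [(np.int64(560), np.int64(-108), np.int64(0)), (np.int64(560), np.int64(-94), np.int64(0)), (np.int64(523), np.int64(-68), np.int64(74)), (np.int64(530), np.int64(-52), np.int64(59)), (np.int64(531), np.int64(-18), np.int64(56)), (np.int64(532), np.int64(25), np.int64(51)), (np.int64(534), np.int64(69), np.int64(46)), (np.int64(535), np.int64(107), np.int64(42)), (np.int64(525), np.int64(117), np.int64(62))]
248 [(np.int64(562), np.int64(-105), np.int64(69)), (np.int64(562),
[... 1742 characters left out ...]
64(-12), np.int64(-589)), (np.int64(1437), np.int64(37), np.int64(-590)), (np.int64(422), np.int64(-71), np.int64(358)), (np.int64(1428), np.int64(279), np.int64(-586)), (np.int64(416), np.int64(-56), np.int64(364)), (np.int64(415), np.int64(-50), np.int64(365)), (np.int64(415), np.int64(-46), np.int64(365))]
top
cutter c 393 -43 size 53 21 axis deg from x 10.3 zmax 0.013 76
marker c 377 -93 size 55 14 axis deg from x -9.7 zmax 0.016 66
stapler c 380 -155 size 12 7 axis deg from x -0.9 zmax 0.037 13
side
cutter c 450 -35 size 12 11 axis deg from x -64.5 zmax 0.014 4
marker c 312 -28 size 74 17 axis deg from x 41.8 zmax 0.029 120
stapler c 478 -159 size 30 13 axis deg from x -8.1 zmax 0.05 17
```

>>> send_rows --steps '[[[0,0,0],[0,0.7,-9.5],100],[[0.001,0.051,0.05],[0,0,0],100],[[0,0,0.06],[0,0,0],100],[[0,0,0.06],[0,0,0],100],[[0,0,0],[0,0,0],100]]' --force 50

```text
clock: 5.45
tcp_pos: [0.4272, -0.0395, 0.1196]
orientation: [3.141, 0.005, -2.945]
ft_force: [-0.2, -0.2, 0.0]
grip_width: 0.052
```

```bash
python3 - <<'E'
from tools import *
st();rel([.424,-.039,.004],[np.pi,0,np.radians(-169.5)])
p=cap('wrist','w2');tools(p)
E
```

```text
t 5.45 tcp [ 0.4272 -0.0395  0.1196] rpy [ 3.141  0.005 -2.945] F [-0.2 -0.2  0. ] w 0.052 j [-0.12  0.33  2.13  0.    0.68 -1.89]
shift [0.0036 0.0011 0.1156] turn [0.  0.3 0.8]
cutter c 429 -37 size 119 21 axis deg from x 10.6 zmax 0.012 1851
marker c 416 -99 size 134 15 axis deg from x -8.6 zmax 0.016 2504
stapler c 433 -158 size 125 22 axis deg from x -1.9 zmax 0.048 3775
```

View pics/w2.png

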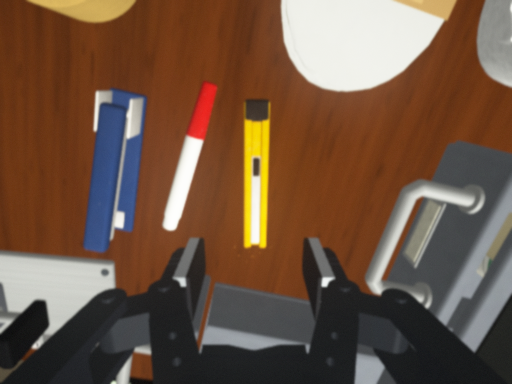

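The cutter is centred between the fingers at (256,170), with its black end at the top. Descending to grip it.

>>> send_rows --steps '[[[0.006,0.001,0.04],[0,0,0],100],[[0,0,0.04],[0,0,0],100],[[0,0,0.033],[0,0,0],100],[[0,0,0.003],[0,0,0],100],[[0,0,0],[0,0,0],180]]'

```text
clock: 6.12
tcp_pos: [0.4397, -0.0422, 0.017]
orientation: [-3.132, 0.037, -2.945]
ft_force: [-0.3, 0.1, 0.0]
grip_width: 0.035
```

>>> send_rows --steps '[[[0,0,0],[0,0,0],255],[[0,0,0],[0,0,0],255],[[0,0,0],[0,0,0],255],[[0,0,0],[0,0,0],255]]' --force 50

```text
clock: 6.62
tcp_pos: [0.4427, -0.0426, 0.0214]
orientation: [-3.129, 0.044, -2.945]
ft_force: [1.2, 0.7, -0.2]
grip_width: -0.0001
```

```bash
python3 - <<'E'
from tools import *
s=st();print(np.round(s['joints'],3),np.round(s['joint_torque'],1))
rel([.421,-.0386,.004],[np.pi,0,np.radians(-169.5)])
p=cap('wrist','w3');tools(p)
E
```

```text
t 6.62 tcp [ 0.4427 -0.0426  0.0214] rpy [-3.129  0.044 -2.945] F [ 1.2  0.7 -0.2] w -0.0001 j [-0.12  0.55  2.15  0.01  0.4  -1.9 ]
[-0.124  0.547  2.151  0.006  0.398 -1.896] [ -0.  -45.1 -10.1   0.   -0.2  -0. ]
shift [0.0213 0.0083 0.0163] turn [-0.7  2.5  0.7]
cutter c 407 -41 size 102 21 axis deg from x 10.6 zmax 0.012 3451
marker c 416 -99 size 135 15 axis deg from x -8.7 zmax 0.016 6592
stapler c 432 -156 size 125 28 axis deg from x -1.5 zmax 0.047 9378
```

View pics/w3.png

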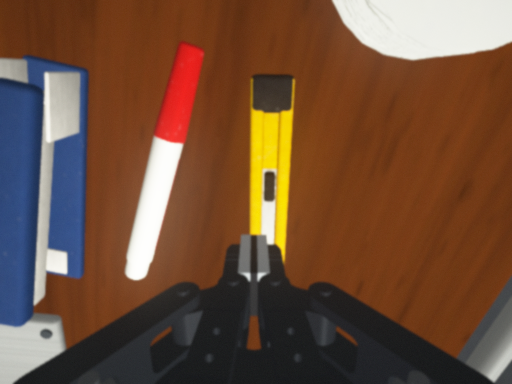

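The fingers closed above the cutter because the fast descent drifted forward by about 20 mm. I'll re-open, correct, and go down slowly.

>>> send_rows --steps '[[[0,0,-0.005],[0,0,0],100],[[0.01,0.004,0],[-0.3,1.2,0],100],[[0.011,0.004,0],[-0.3,1.2,0],100],[[0,0,0],[0,0,0],100]]'

```text
clock: 7.18
tcp_pos: [0.4178, -0.0384, 0.0255]
orientation: [-3.141, -0.003, -2.945]
ft_force: [0.3, -0.2, 0.6]
grip_width: 0.0519
```

```bash
python3 - <<'E'
from tools import *
st();rel([.421,-.0386,.004],[np.pi,0,np.radians(-169.5)])
E
```

```text
t 7.17 tcp [ 0.4178 -0.0384  0.0255] rpy [-3.141e+00 -3.000e-03 -2.945e+00] F [ 0.3 -0.2  0.6] w 0.0519 j [-0.12  0.53  2.17 -0.    0.44 -1.88]
shift [-0.0031 -0.0008  0.0215] turn [-0.  -0.2  0.7]
```

>>> send_rows --steps '[[[-0.003,0,0.008],[0,0,0],100],[[0,0,0.008],[0,0,0],100],[[0,0,0.006],[0,0,0],100]]'

```text
clock: 7.55
tcp_pos: [0.4215, -0.0379, 0.0022]
orientation: [-3.141, -0.002, -2.945]
ft_force: [-0.1, -0.5, 0.4]
grip_width: 0.0521
```

```bash
python3 - <<'E'
from tools import *
st();rel([.421,-.0386,.004],[np.pi,0,np.radians(-169.5)])
E
```

```text
t 7.55 tcp [ 0.4215 -0.0379  0.0022] rpy [-3.141e+00 -2.000e-03 -2.945e+00] F [-0.1 -0.5  0.4] w 0.0521 j [-0.12  0.59  2.17 -0.    0.39 -1.88]
shift [ 0.0007 -0.0006 -0.0018] turn [-0.1 -0.1  0.7]
```

>>> send_rows --steps '[[[0,-0.001,-0.002],[0,0,0],180],[[0,0,0],[0,0,0],255],[[0,0,0],[0,0,0],255],[[0,0,0],[0,0,0],255]]' --force 60

```text
clock: 8.05
tcp_pos: [0.4217, -0.039, 0.0042]
orientation: [-3.141, -0.002, -2.946]
ft_force: [0.6, 0.1, -1.0]
grip_width: 0.0194
```

>>> send_rows --steps '[[[0,0,-0.02],[0,0,0],255],[[0,0,-0.03],[0,0,0],255],[[0,0,-0.03],[0,0,10.1],255],[[0,0,-0.03],[0,0,10.1],255],[[0,0,-0.03],[0,0,10.1],255]]'

```text
clock: 8.68
tcp_pos: [0.4198, -0.0386, 0.1462]
orientation: [-3.139, -0.007, 2.793]
ft_force: [0.2, -0.6, -1.1]
grip_width: 0.0195
```

>>> send_rows --steps '[[[0,0,-0.01],[0,0,10.1],255],[[0,0,0],[0,0,10.1],255],[[0,0,0],[0,0,10.1],255],[[0,0,0],[0,0,10.1],255],[[0,0,0],[0,0,10.1],255]]'

```text
clock: 9.3
tcp_pos: [0.4206, -0.0387, 0.1596]
orientation: [-3.14, 0.001, 1.882]
ft_force: [-0.7, 0.4, -0.4]
grip_width: 0.0187
```

>>> send_rows --steps '[[[0,0,0],[0,0,10.1],255],[[0,0,0],[0,0,10.1],255]]'

```text
clock: 9.55
tcp_pos: [0.42, -0.0387, 0.1595]
orientation: [-3.139, 0.001, 1.517]
ft_force: [-0.3, -0.3, -1.5]
grip_width: 0.0188
```

```bash
python3 - <<'E'
from tools import *
st();rel([.58,.027,.13],[np.pi,0,np.radians(90)])
cap('wrist','w4')
E
```

```text
t 9.55 tcp [ 0.42   -0.0387  0.1595] rpy [-3.139e+00  1.000e-03  1.517e+00] F [-0.3 -0.3 -1.5] w 0.0188 j [-0.12  0.24  2.12 -0.    0.78 -0.06]
shift [0.0742 0.1563 0.0291] turn [-0.1  0.1 -3.1]
```

View pics/w4.png

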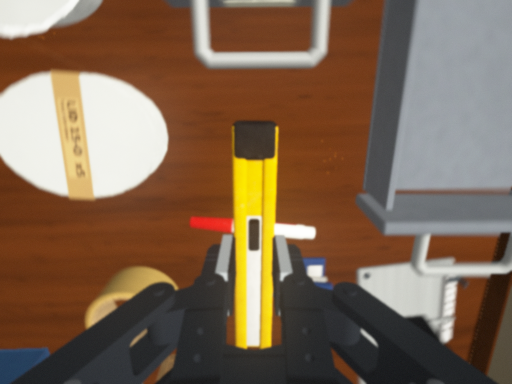

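>>> send_rows --steps '[[[0.02,0.04,0],[0,0,-3.1],255],[[0.02,0.04,0],[0,0,0],255],[[0.018,0.04,0],[0,0,0],255],[[0.012,0.03,0],[0,0,0],255],[[0,0,0],[0,0,0],255]]'

```text
clock: 10.22
tcp_pos: [0.5739, 0.0308, 0.1582]
orientation: [-3.138, 0.001, 1.579]
ft_force: [-0.3, -1.1, -0.2]
grip_width: 0.0187
```

```bash
python3 - <<'E'
from tools import *
st();rel([.58,.027,.028],[np.pi,0,np.radians(90)])
cap('wrist','w5')
E
```

```text
t 10.22 tcp [0.5739 0.0308 0.1582] rpy [-3.138e+00  1.000e-03  1.579e+00] F [-0.3 -1.1 -0.2] w 0.0187 j [ 0.03  0.45  1.79 -0.    0.91  0.03]
shift [-0.0037  0.0066  0.1302] turn [-0.2  0.1  0.5]
```

View pics/w5.png

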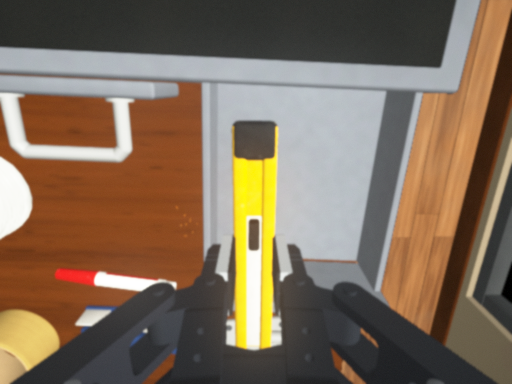

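Cutter held over the drawer, its tip at (255,122) short of the chest front edge (row 85). I'll shift it 8 mm back and lower it.

>>> send_rows --steps '[[[-0.01,0.007,0.025],[-0.2,0,0.5],255],[[0,0,0.025],[0,0,0],255],[[0,0,0.025],[0,0,0],255],[[0,0,0.025],[0,0,0],255],[[0,0,0.01],[0,0,0],255]]'

```text
clock: 10.9
tcp_pos: [0.5733, 0.0179, 0.0459]
orientation: [-3.136, 0.002, 1.576]
ft_force: [0.0, -0.4, -0.8]
grip_width: 0.0188
```

```bash
python3 - <<'E'
from tools import *
st();rel([.58,.02,.025],[np.pi,0,np.radians(90)])
E
```

```text
t 10.9 tcp [0.5733 0.0179 0.0459] rpy [-3.136e+00  2.000e-03  1.576e+00] F [ 0.  -0.4 -0.8] w 0.0188 j [ 0.01  0.62  1.83 -0.    0.69  0.01]
shift [0.0021 0.0068 0.0208] turn [-0.3  0.1  0.3]
```

>>> send_rows --steps '[[[0.002,0.007,0.01],[-0.3,0,0],255],[[0,0,0.008],[0,0,0],255],[[0,0,0.002],[0,0,0],255],[[0,0,0],[0,0,0],150],[[0,0,0],[0,0,0],150]]'

```text
clock: 11.52
tcp_pos: [0.5823, 0.0197, 0.0269]
orientation: [3.137, 0.002, 1.577]
ft_force: [-0.5, -0.1, 0.0]
grip_width: 0.0351
```

>>> send_rows --steps '[[[0,0,-0.02],[0,0,0],150],[[0,0,-0.04],[0,0,0],150],[[0,0,-0.04],[0,0,0],100],[[0,0,-0.04],[0,0,0],100],[[0,0,0],[0,0,0],100]]'

```text
clock: 12.15
tcp_pos: [0.5814, 0.02, 0.1771]
orientation: [3.136, 0.002, 1.577]
ft_force: [0.1, 0.4, -1.5]
grip_width: 0.0524
```

```bash
python3 - <<'E'
from tools import *
st();cap('wrist','w6')
E
```

```text
t 12.15 tcp [0.5814 0.02   0.1771] rpy [3.136e+00 2.000e-03 1.577e+00] F [ 0.1  0.4 -1.5] w 0.0524 j [ 0.01  0.43  1.77 -0.    0.94  0.01]
```

View pics/w6.png

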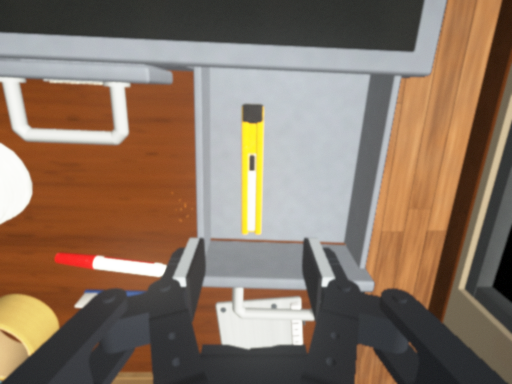

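The cutter lies flat in the drawer at (252,170). Now the marker.

>>> send_rows --steps '[[[0,0,0],[0,0,-10.1],100],[[0,0,0],[0,0,-10.1],100],[[0,0,0],[0,0,-10.1],100],[[0,0,0],[0,0,-10.1],100],[[0,0,0],[0,0,-10.1],100]]'

```text
clock: 12.82
tcp_pos: [0.575, 0.02, 0.1721]
orientation: [-3.136, -0.004, 2.486]
ft_force: [-0.6, -0.1, -0.0]
grip_width: 0.0519
```

>>> send_rows --steps '[[[0,0,0],[0,0,-10.1],100],[[0,0,0],[0,0,-10.1],100],[[0,0,0],[0,0,-10.1],100],[[0,0,0],[0,0,0],100]]'

```text
clock: 13.32
tcp_pos: [0.5706, 0.0199, 0.1682]
orientation: [-3.138, -0.016, 3.032]
ft_force: [-0.4, 0.3, 0.4]
grip_width: 0.0523
```

```bash
python3 - <<'E'
from tools import *
st();rel([.416,-.099,.1],[np.pi,0,np.radians(171.3)])
E
```

```text
t 13.32 tcp [0.5706 0.0199 0.1682] rpy [-3.138 -0.016  3.032] F [-0.4  0.3  0.4] w 0.0523 j [ 0.01  0.43  1.79 -0.    0.94 -1.44]
shift [ 0.1395 -0.1349  0.071 ] turn [-0.2 -0.9  2.4]
```

>>> send_rows --steps '[[[0.035,-0.034,0.015],[-0.2,-0.9,2.4],100],[[0.035,-0.034,0.015],[0,0,0],100],[[0.035,-0.034,0.02],[0,0,0],100],[[0.03,-0.03,0.02],[0,0,0],100],[[0,0,0],[0,0,0],100]]'

```text
clock: 13.95
tcp_pos: [0.4112, -0.0923, 0.0956]
orientation: [3.141, -0.003, 2.968]
ft_force: [0.2, -0.1, 0.5]
grip_width: 0.052
```

```bash
python3 - <<'E'
from tools import *
st();p=cap('wrist','w7');o=tools(p)
m=o['marker'];rel([m[0],m[1],.02],[np.pi,0,np.radians(180+m[2])])
E
```

```text
t 13.95 tcp [ 0.4112 -0.0923  0.0956] rpy [ 3.141e+00 -3.000e-03  2.968e+00] F [ 0.2 -0.1  0.5] w 0.052 j [-0.25  0.37  2.15  0.    0.62 -1.65]
cutter c 399 -64 size 1 0 axis deg from x 1.9 zmax 0.183 2
marker c 416 -99 size 135 15 axis deg from x -8.5 zmax 0.016 2639
stapler c 406 -141 size 73 50 axis deg from x 1.4 zmax 0.041 2281
shift [-0.0034 -0.0067  0.0764] turn [ 0.   0.  -1.3]
```

View pics/w7.png

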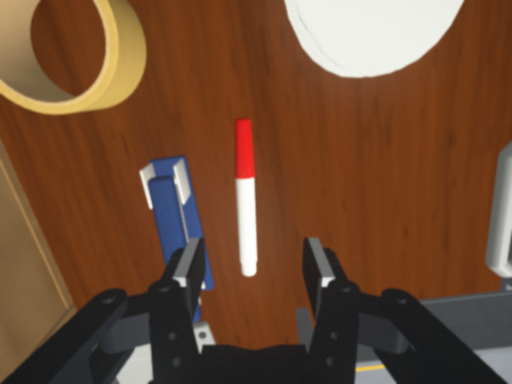

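>>> send_rows --steps '[[[-0.003,-0.006,0.02],[0,0,-1.3],145],[[0,0,0.025],[0,0,0],145],[[0,0,0.02],[0,0,0],145],[[0,0,0.005],[0,0,0],145]]'

```text
clock: 14.5
tcp_pos: [0.4229, -0.0987, 0.0268]
orientation: [-3.141, 0.01, 2.985]
ft_force: [-0.1, -0.4, -0.3]
grip_width: 0.0371
```

```bash
python3 - <<'E'
from tools import *
st();p=cap('wrist','w8')
rel([.416,-.099,.004],[np.pi,0,np.radians(180-8.6)])
E
```

```text
t 14.5 tcp [ 0.4229 -0.0987  0.0268] rpy [-3.141  0.01   2.985] F [-0.1 -0.4 -0.3] w 0.0371 j [-0.26  0.53  2.15  0.    0.45 -1.67]
shift [ 0.0072 -0.0013  0.0227] turn [-0.   0.6 -0.3]
```

View pics/w8.png

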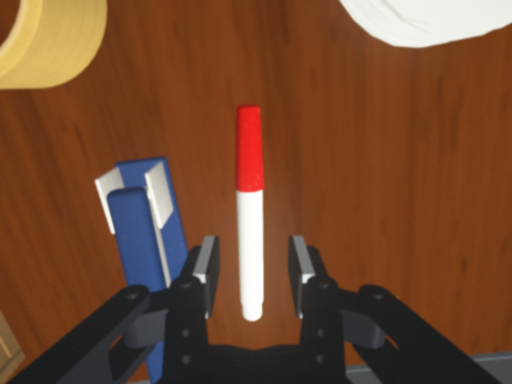

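>>> send_rows --steps '[[[0.005,-0.001,0.008],[0,0.6,0],145],[[0.002,0,0.008],[0,0,0],145],[[0,0,0.007],[0,0,0],145],[[0,0,0],[0,0,0],145]]'

```text
clock: 15.05
tcp_pos: [0.4174, -0.0986, 0.0037]
orientation: [-3.141, 0.002, 2.985]
ft_force: [-0.2, 0.2, 0.1]
grip_width: 0.0367
```

>>> send_rows --steps '[[[0,0,0],[0,0,0],200],[[0,0,0],[0,0,0],255],[[0,0,0],[0,0,0],255]]'

```text
clock: 15.42
tcp_pos: [0.4176, -0.0987, 0.0043]
orientation: [-3.141, 0.003, 2.985]
ft_force: [1.3, 0.0, -0.3]
grip_width: 0.0131
```

>>> send_rows --steps '[[[0,0,-0.02],[0,0,0],255],[[0,0,-0.03],[0,0,0],255],[[0,0,-0.03],[0,0,10.1],255],[[0,0,-0.03],[0,0,10.1],255],[[0,0,-0.03],[0,0,10.1],255]]'

```text
clock: 16.05
tcp_pos: [0.4157, -0.0982, 0.1467]
orientation: [-3.14, -0.001, 2.44]
ft_force: [0.3, -0.9, -0.5]
grip_width: 0.0125
```

>>> send_rows --steps '[[[0,0,-0.01],[0,0,10.1],255],[[0,0,0],[0,0,10.1],255],[[0,0,0],[0,0,10.1],255],[[0,0,0],[0,0,10.1],255],[[0,0,0],[0,0,10.1],255]]'

```text
clock: 16.68
tcp_pos: [0.4169, -0.0987, 0.1605]
orientation: [3.136, 0.002, 1.528]
ft_force: [0.2, 0.5, -0.4]
grip_width: 0.0133
```

```bash
python3 - <<'E'
from tools import *
st();rel([.646,.02,.16],[np.pi,0,np.radians(90)])
cap('wrist','w9')
E
```

```text
t 16.68 tcp [ 0.4169 -0.0987  0.1605] rpy [3.136e+00 2.000e-03 1.528e+00] F [ 0.2  0.5 -0.4] w 0.0133 j [-0.26  0.25  2.11 -0.    0.78 -0.22]
shift [0.1284 0.2238 0.0015] turn [ 0.3  0.1 -2.5]
```

View pics/w9.png

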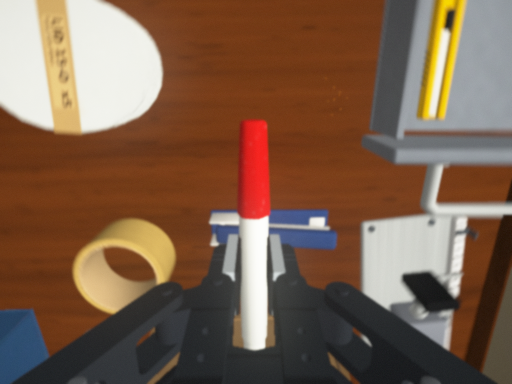

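Marker is held. Moving to the far lane.

>>> send_rows --steps '[[[0.026,0.045,0],[0,0,-2.5],255],[[0.026,0.045,0],[0,0,0],255],[[0.026,0.045,0],[0,0,0],255],[[0.026,0.045,0],[0,0,0],255],[[0.02,0.034,0],[0,0,0],255]]'

```text
clock: 17.35
tcp_pos: [0.6355, 0.0253, 0.161]
orientation: [3.138, 0.002, 1.576]
ft_force: [0.4, 0.1, -0.6]
grip_width: 0.0128
```

```bash
python3 - <<'E'
from tools import *
st();rel([.646,.02,.026],[np.pi,0,np.radians(90)])
E
```

```text
t 17.35 tcp [0.6355 0.0253 0.161 ] rpy [3.138e+00 2.000e-03 1.576e+00] F [ 0.4  0.1 -0.6] w 0.0128 j [ 0.02  0.52  1.66 -0.    0.96  0.02]
shift [-0.005   0.0099  0.135 ] turn [0.2 0.1 0.3]
```

>>> send_rows --steps '[[[-0.004,0.01,0.025],[0.2,0,0.3],255],[[0,0,0.025],[0,0,0],255],[[0,0,0.025],[0,0,0],255],[[0,0,0.025],[0,0,0],255],[[0,0,0.012],[0,0,0],255]]'

```text
clock: 17.98
tcp_pos: [0.6499, 0.0235, 0.0462]
orientation: [3.137, 0.002, 1.589]
ft_force: [0.4, 0.1, 0.1]
grip_width: 0.0131
```

```bash
python3 - <<'E'
from tools import *
st();rel([.646,.02,.026],[np.pi,0,np.radians(90)])
E
```

```text
t 17.98 tcp [0.6499 0.0235 0.0462] rpy [3.137e+00 2.000e-03 1.589e+00] F [0.4 0.1 0.1] w 0.0131 j [ 0.02  0.7   1.66 -0.    0.78  0.  ]
shift [-0.0034 -0.004   0.0202] turn [0.3 0.1 1. ]
```

>>> send_rows --steps '[[[-0.003,-0.003,0.01],[0.3,0,1],255],[[0,0,0.008],[0,0,0],255],[[0,0,0.001],[0,0,0],255],[[0,0,0],[0,0,0],165],[[0,0,0],[0,0,0],165]]'

```text
clock: 18.6
tcp_pos: [0.647, 0.02, 0.0275]
orientation: [-3.141, 0.002, 1.572]
ft_force: [-0.8, 0.1, 0.9]
grip_width: 0.03
```

>>> send_rows --steps '[[[0,0,-0.02],[0,0,0],165],[[0,0,-0.04],[0,0,0],165],[[0,0,-0.04],[0,0,0],100],[[0,0,-0.04],[0,0,0],100],[[0,0,-0.02],[0,0,0],100]]'

```text
clock: 19.23
tcp_pos: [0.6489, 0.0206, 0.1986]
orientation: [3.136, 0.002, 1.573]
ft_force: [0.1, 1.0, -2.1]
grip_width: 0.052
```

```bash
python3 - <<'E'
from tools import *
st();cap('wrist','w10')
E
```

```text
t 19.23 tcp [0.6489 0.0206 0.1986] rpy [3.136e+00 2.000e-03 1.573e+00] F [ 0.1  1.  -2.1] w 0.052 j [ 0.01  0.49  1.6  -0.    1.04  0.01]
```

View pics/w10.png

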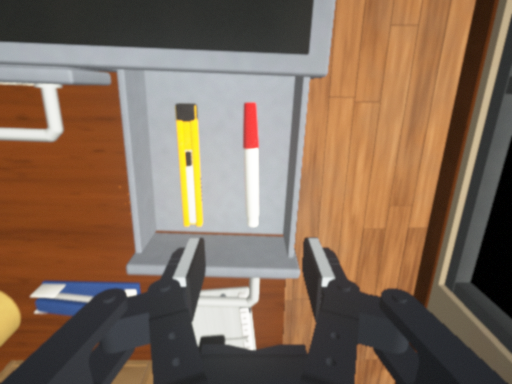

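Both tools lie flat: cutter (189,165), marker (250,165). I'll measure the gap between them and then find the stapler.

>>> send_rows --steps '[[[0,0,0],[0,0,-10.1],100],[[0,0,0],[0,0,-10.1],100],[[0,0,0],[0,0,-10.1],100],[[0,0,0],[0,0,-10.1],100],[[0,0,0],[0,0,-10.1],100]]'

```text
clock: 19.9
tcp_pos: [0.6523, 0.0208, 0.2088]
orientation: [3.13, 0.018, 2.482]
ft_force: [-0.2, 0.0, 0.8]
grip_width: 0.0514
```

```bash
python3 - <<'E'
from tools import *
st();p=cap('wrist','w11');W=cloud(p)
m=(W[...,2]>.026)&(W[...,2]<.045)&(W[...,0]>.545)&(W[...,0]<.68)&(W[...,1]>-.05)&(W[...,1]<.09)
n,l,s,_=cv2.connectedComponentsWithStats(m.astype(np.uint8))
for i in range(1,n):
    if s[i,4]>100:
        q=W[l==i];print(len(q),cv2.minAreaRect((q[:,:2]*1000).astype(np.float32)),np.percentile(q[:,0],[1,99]),np.percentile(q[:,2],95))
E
```

```text
t 19.9 tcp [0.6523 0.0208 0.2088] rpy [3.13  0.018 2.482] F [-0.2  0.   0.8] w 0.0514 j [ 0.01  0.48  1.6  -0.    1.04 -0.9 ]
2284 ((580.63916015625, 20.78671646118164), (135.66720581054688, 21.06546974182129), 89.37696075439453) [0.57028774 0.5911448 ] 0.032343584930146344
1623 ((646.9398193359375, 22.077884674072266), (16.156082153320312, 134.61900329589844), 0.9291965365409851) [0.63920273 0.6544639 ] 0.036207622815368434
```

>>> send_rows --steps '[[[0,0,0],[0,0,-10.1],100],[[0,0,0],[0,0,-10.1],100],[[0,0,0],[0,0,-10.1],100],[[0,0,0],[0,0,-9],100],[[0,0,0],[0,0,0],100]]'

```text
clock: 20.58
tcp_pos: [0.6531, 0.0209, 0.2127]
orientation: [-3.139, 0.026, -3.103]
ft_force: [0.1, -0.1, 0.2]
grip_width: 0.052
```

```bash
python3 - <<'E'
from tools import *
st();rel([.43,-.155,.16],[np.pi,0,np.pi])
E
```

```text
t 20.57 tcp [0.6531 0.0209 0.2127] rpy [-3.139  0.026 -3.103] F [ 0.1 -0.1  0.2] w 0.052 j [ 0.01  0.47  1.6  -0.    1.05 -1.59]
shift [ 0.231  -0.1671  0.0471] turn [-0.1  1.5  2.2]
```

>>> send_rows --steps '[[[0.046,-0.033,0],[0,1.5,2.2],100],[[0.046,-0.033,0],[0,0,0],100],[[0.046,-0.033,0.01],[0,0,0],100],[[0.046,-0.033,0.01],[0,0,0],100],[[0.035,-0.025,0.01],[0,0,0],100]]'

```text
clock: 21.2
tcp_pos: [0.4319, -0.1381, 0.1832]
orientation: [-3.138, 0.008, 3.116]
ft_force: [-0.1, 0.2, 0.5]
grip_width: 0.0521
```

```bash
python3 - <<'E'
from tools import *
st();p=cap('wrist','w12');tools(p,('stapler',));find(p,['stapler'])
W=cloud(p);
q=W[(W[...,2]>.03)&(W[...,2]<.06)&(W[...,1]<-.1)&(W[...,1]>-.2)&(W[...,0]<.53)&(W[...,0]>.33)]
print(len(q),cv2.minAreaRect((q[:,:2]*1000).astype(np.float32)))
rel([.43,-.155,.12],[np.pi,0,np.pi])
E
```

```text
t 21.2 tcp [ 0.4319 -0.1381  0.1832] rpy [-3.138  0.008  3.116] F [-0.1  0.2  0.5] w 0.0521 j [-0.34  0.24  2.04 -0.    0.85 -1.88]
stapler c 430 -159 size 121 26 axis deg from x -1.9 zmax 0.047 2254
stapler spot_in [([0.424, -0.157, 0.035], 0.68)]
stapler tip_of [([0.434, -0.158, -0.004], 0.85), ([0.424, 0.067, 0.065], 0.57)]
2273 ((433.54705810546875, -157.29727172851562), (26.714567184448242, 123.86065673828125), 88.61271667480469)
shift [ 0.002  -0.0169  0.0631] turn [-0.2  0.4 -1.5]
```

View pics/w12.png

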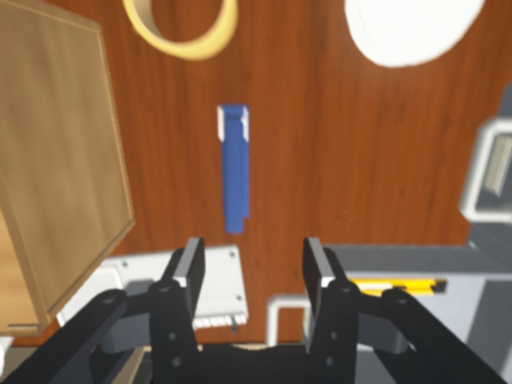

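>>> send_rows --steps '[[[0,-0.019,0.03],[0,0.4,0],100],[[0,0,0.03],[0,0,0],100],[[0,0,0.03],[0,0,0],100],[[0,0,0.015],[0,0,0],100],[[0,0,0],[0,0,0],100]]'

```text
clock: 21.98
tcp_pos: [0.4406, -0.1586, 0.0789]
orientation: [-3.135, 0.012, 3.102]
ft_force: [-0.4, -0.3, 0.2]
grip_width: 0.0519
```

```bash
python3 - <<'E'
from tools import *
st();p=cap('wrist','w13')
W=cloud(p)
for zz in (.015,.025,.035,.042):
  q=W[(W[...,2]>zz)&(W[...,2]<.056)&(W[...,1]<-.1)&(W[...,1]>-.21)&(W[...,0]<.53)&(W[...,0]>.33)]
  print(zz,len(q),cv2.minAreaRect((q[:,:2]*1000).astype(np.float32)),np.percentile(q,[1,99],axis=0).round(3).tolist())
rel([.432,-.157,.03],[np.pi,0,np.radians(178.4)])
E
```

```text
t 21.98 tcp [ 0.4406 -0.1586  0.0789] rpy [-3.135  0.012  3.102] F [-0.4 -0.3  0.2] w 0.0519 j [-0.37  0.45  2.07 -0.    0.61 -1.9 ]
0.015 5262 ((432.9783630371094, -157.570068359375), (27.016916275024414, 123.82325744628906), 88.34998321533203) [[0.374, -0.169, 0.022], [0.493, -0.143, 0.048]]
0.025 5182 ((433.00390625, -157.70709228515625), (27.01414680480957, 123.75740814208984), 88.17317199707031) [[0.376, -0.169, 0.027], [0.493, -0.143, 0.048]]
0.035 4361 ((436.9818115234375, -158.09561157226562), (18.400861740112305, 115.78591918945312), 88.27275848388672) [[0.383, -0.168, 0.035], [0.493, -0.149, 0.048]]
0.042 1895 ((461.68804931640625, -158.79888916015625), (18.364246368408203, 66.35026550292969), 88.20721435546875) [[0.436, -0.168, 0.042], [0.494, -0.15, 0.049]]
shift [0.0097 0.0018 0.0494] turn [-0.4  0.8 -0.7]
```

View pics/w13.png

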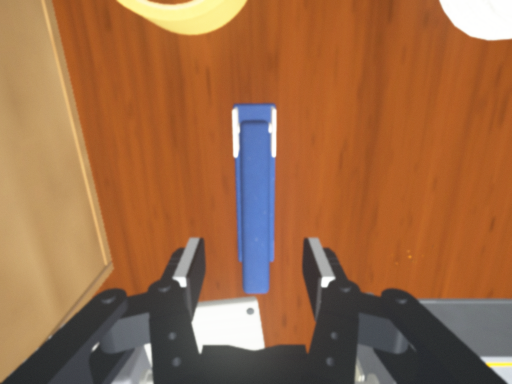

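>>> send_rows --steps '[[[0.004,0,0.018],[-0.4,0.6,-0.5],100],[[0.002,0,0.018],[0,0,0],100],[[0,0,0.01],[0,0,0],100],[[0,0,0.002],[0,0,0],100]]'

```text
clock: 22.52
tcp_pos: [0.4374, -0.1593, 0.0311]
orientation: [-3.14, 0.007, 3.111]
ft_force: [0.2, -0.5, -0.7]
grip_width: 0.052
```

```bash
python3 - <<'E'
from tools import *
st();rel([.44,-.158,.028],[np.pi,0,np.radians(178.2)])
E
```

```text
t 22.52 tcp [ 0.4374 -0.1593  0.0311] rpy [-3.14   0.007  3.111] F [ 0.2 -0.5 -0.7] w 0.052 j [-0.38  0.55  2.08  0.    0.5  -1.92]
shift [-0.0025  0.0014  0.0032] turn [-0.1  0.4  0. ]
```

>>> send_rows --steps '[[[-0.002,0.001,0.003],[0,0.4,0],100],[[0,0,0],[0,0,0],180],[[0,0,0],[0,0,0],255],[[0,0,0],[0,0,0],255],[[0,0,0],[0,0,0],255]]' --force 70

```text
clock: 23.15
tcp_pos: [0.4404, -0.1585, 0.0291]
orientation: [-3.14, 0.001, 3.111]
ft_force: [0.2, -0.4, -1.7]
grip_width: 0.0176
```

>>> send_rows --steps '[[[0,0,-0.015],[0,0,0],255],[[0,0,-0.03],[0,0,0],255],[[0,0,-0.03],[0,0,0],255],[[0,0,-0.03],[0,0,0],255],[[0,0,-0.03],[0,0,0],255]]'

```text
clock: 23.78
tcp_pos: [0.4385, -0.1576, 0.1694]
orientation: [-3.141, -0.003, 3.111]
ft_force: [-0.5, -0.7, -1.0]
grip_width: 0.0171
```

>>> send_rows --steps '[[[0,0,-0.02],[0,0,10],255],[[0,0,0],[0,0,10],255],[[0,0,0],[0,0,10],255],[[0,0,0],[0,0,10],255],[[0,0,0],[0,0,10],255]]'

```text
clock: 24.4
tcp_pos: [0.439, -0.1579, 0.198]
orientation: [3.139, 0.007, 2.21]
ft_force: [-0.6, 0.1, -1.2]
grip_width: 0.017
```

>>> send_rows --steps '[[[0,0,0],[0,0,10],255],[[0,0,0],[0,0,10],255],[[0,0,0],[0,0,10],255],[[0,0,0],[0,0,8],255]]'

```text
clock: 24.9
tcp_pos: [0.4377, -0.1575, 0.2016]
orientation: [3.133, 0.004, 1.524]
ft_force: [-0.6, -0.5, -1.8]
grip_width: 0.0171
```

```bash
python3 - <<'E'
from tools import *
st();cap('wrist','w14');rel([.615,.014,.19],[np.pi,0,np.pi/2])
E
```

```text
t 24.9 tcp [ 0.4377 -0.1575  0.2016] rpy [3.133 0.004 1.524] F [-0.6 -0.5 -1.8] w 0.0171 j [-0.37  0.23  2.   -0.    0.9  -0.32]
shift [0.1806 0.168  0.0123] turn [ 0.5  0.3 -3. ]
```

View pics/w14.png

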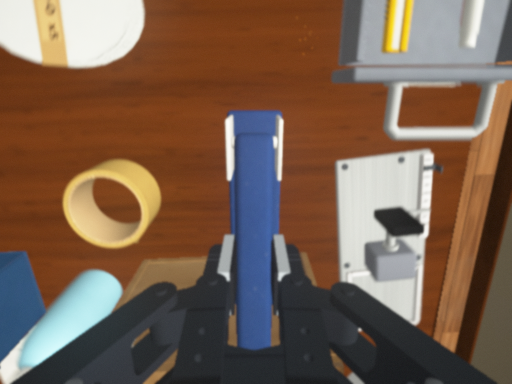

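Stapler is held level. Moving to the middle lane.

>>> send_rows --steps '[[[0.036,0.034,0],[0.5,0.3,-3],255],[[0.036,0.034,0],[0,0,0],255],[[0.036,0.034,0],[0,0,0],255],[[0.036,0.034,0],[0,0,0],255],[[0.03,0.03,0],[0,0,0],255]]'

```text
clock: 25.58
tcp_pos: [0.6069, 0.0182, 0.2059]
orientation: [3.14, 0.0, 1.579]
ft_force: [-0.3, -0.7, -1.3]
grip_width: 0.0167
```

```bash
python3 - <<'E'
from tools import *
st();cap('wrist','w15');rel([.615,.012,.1],[np.pi,0,np.pi/2])
E
```

```text
t 25.57 tcp [0.6069 0.0182 0.2059] rpy [3.14  0.    1.579] F [-0.3 -0.7 -1.3] w 0.0167 j [ 0.01  0.43  1.69 -0.    1.02  0.  ]
shift [-0.0097  0.0036  0.1065] turn [ 0.3 -0.1  0.5]
```

View pics/w15.png

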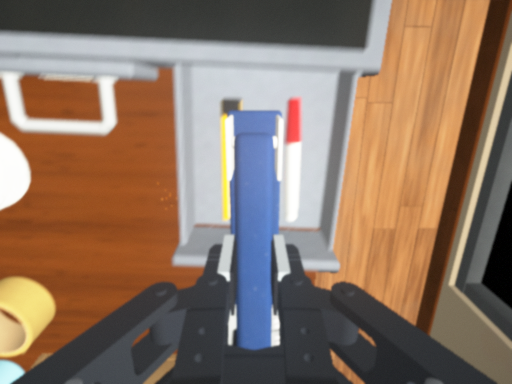

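>>> send_rows --steps '[[[-0.009,0.003,0.025],[0.3,0,0.5],255],[[0,0,0.025],[0,0,0],255],[[0,0,0.025],[0,0,0],255],[[0,0,0.02],[0,0,0],255],[[0,0,0],[0,0,0],255]]'

```text
clock: 26.25
tcp_pos: [0.6148, 0.0139, 0.112]
orientation: [3.139, -0.002, 1.584]
ft_force: [0.6, -0.1, -1.6]
grip_width: 0.0166
```

```bash
python3 - <<'E'
from tools import *
st();cap('wrist','w16');rel([.615,.012,.05],[np.pi,0,np.pi/2])
E
```

```text
t 26.25 tcp [0.6148 0.0139 0.112 ] rpy [ 3.139e+00 -2.000e-03  1.584e+00] F [ 0.6 -0.1 -1.6] w 0.0166 j [ 0.    0.56  1.73  0.    0.85 -0.01]
shift [-0.0019 -0.0009  0.063 ] turn [ 0.3 -0.1  0.8]
```

View pics/w16.png

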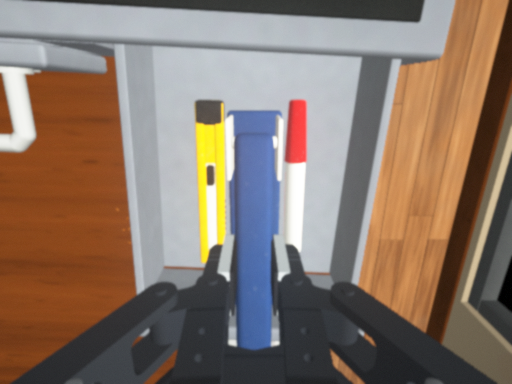

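>>> send_rows --steps '[[[-0.001,-0.001,0.02],[0.3,0,0.8],255],[[0,0,0.02],[0,0,0],255],[[0,0,0.012],[0,0,0],255],[[0,0,0.006],[0,0,0],255],[[0,0,0.003],[0,0,0],255]]'

```text
clock: 26.92
tcp_pos: [0.6159, 0.0128, 0.0496]
orientation: [3.14, -0.002, 1.57]
ft_force: [0.1, -0.5, -2.0]
grip_width: 0.0174
```

>>> send_rows --steps '[[[0,0,0],[0,0,0],180],[[0,0,0],[0,0,0],150],[[0,0,-0.02],[0,0,0],150],[[0,0,-0.04],[0,0,0],150],[[0,0,-0.04],[0,0,0],200]]'

```text
clock: 27.55
tcp_pos: [0.6154, 0.0127, 0.1537]
orientation: [3.141, -0.002, 1.57]
ft_force: [0.2, 0.8, -0.3]
grip_width: 0.0194
```

>>> send_rows --steps '[[[-0.03,0,-0.04],[0,0,0],255],[[-0.03,0,-0.01],[0,0,0],255],[[-0.03,0,0],[0,0,0],255]]'

```text
clock: 27.92
tcp_pos: [0.6187, -0.0778, 0.216]
orientation: [3.127, -0.0, 1.574]
ft_force: [-0.6, 0.2, -0.3]
grip_width: -0.0001
```

```bash
python3 - <<'E'
from tools import *
st();p=cap('wrist','w17');find(p,['wide_handle','wide_floor','narrow_handle'])
W=cloud(p)
m=(W[...,2]>.058)&(W[...,2]<.076)&(W[...,1]<-.09)&(W[...,1]>-.15)&(W[...,0]<.68)&(W[...,0]>.54)
q=W[m];print(len(q),np.percentile(q,[1,50,99],axis=0).round(3).tolist())
rel([.606,-.16,.055],[np.pi,0,np.pi/2])
E
```

```text
t 27.93 tcp [ 0.6187 -0.0778  0.216 ] rpy [ 3.127 -0.     1.574] F [-0.6  0.2 -0.3] w -0.0001 j [-0.15  0.43  1.66  0.    1.04 -0.15]
wide_handle spot_in [([0.608, -0.007, 0.021], 0.58)]
wide_handle tip_of [([0.608, -0.119, 0.066], 0.73)]
wide_floor spot_in [([0.609, -0.008, 0.019], 0.9)]
wide_floor tip_of [([0.612, 0.033, 0.016], 0.58)]
narrow_handle spot_in [([0.442, 0.067, 0.069], 0.93)]
narrow_handle tip_of [([0.426, 0.066, 0.066], 0.89)]
1323 [[0.562, -0.126, 0.065], [0.609, -0.117, 0.071], [0.655, -0.091, 0.073]]
shift [-0.084  -0.0133  0.1572] turn [ 0.5 -0.1  0.2]
```

View pics/w17.png

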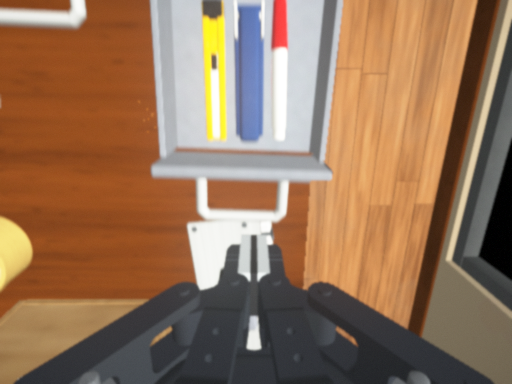

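All three tools lie side by side in the drawer at (215,70), (250,75) and (280,70). Next I'll push the drawer shut by its bar, with the fingers closed.

>>> send_rows --steps '[[[-0.04,-0.01,0],[0.5,0,0],255],[[-0.04,0,0.03],[0,0,0],255],[[0,0,0.04],[0,0,0],255],[[0,0,0.03],[0,0,0],255],[[0,0,0],[0,0,0],255]]'

```text
clock: 28.9
tcp_pos: [0.6088, -0.1534, 0.11]
orientation: [3.141, -0.002, 1.581]
ft_force: [0.5, 0.2, 0.0]
grip_width: -0.0001
```

```bash
python3 - <<'E'
from tools import *
st();rel([.608,-.155,.045],[np.pi,0,np.pi/2])
E
```

```text
t 28.9 tcp [ 0.6088 -0.1534  0.11  ] rpy [ 3.141e+00 -2.000e-03  1.581e+00] F [0.5 0.2 0. ] w -0.0001 j [-0.27  0.58  1.7   0.    0.87 -0.28]
shift [-0.0017 -0.0009  0.065 ] turn [ 0.  -0.1  0.6]
```

>>> send_rows --steps '[[[-0.002,0,0.025],[0,0,0.6],255],[[0,0,0.025],[0,0,0],255],[[0,0,0.015],[0,0,0],255],[[0.02,0,0],[0,0,0],255],[[0.02,0,0],[0,0,0],255]]'

```text
clock: 29.52
tcp_pos: [0.6135, -0.1131, 0.0491]
orientation: [3.133, 0.001, 1.572]
ft_force: [0.5, -3.0, -2.2]
grip_width: -0.0001
```

>>> send_rows --steps '[[[0.025,0,0],[0,0,0],255],[[0.025,0,0],[0,0,0],255],[[0.025,0,0],[0,0,0],255],[[0.025,0,0],[0,0,0],255],[[0.025,0,0],[0,0,0],255]]'

```text
clock: 30.15
tcp_pos: [0.6151, 0.021, 0.0542]
orientation: [3.126, 0.003, 1.576]
ft_force: [1.6, -2.6, -2.5]
grip_width: -0.0001
```

```bash
python3 - <<'E'
from tools import *
st();p=cap('wrist','w18');rel([.608,.047,.045],[np.pi,0,np.pi/2])
E
```

```text
t 30.15 tcp [0.6151 0.021  0.0542] rpy [3.126e+00 3.000e-03 1.576e+00] F [ 1.6 -2.6 -2.5] w -0.0001 j [ 0.02  0.64  1.75 -0.    0.73  0.01]
shift [ 0.0232 -0.0072  0.0092] turn [0.9 0.1 0.4]
```

View pics/w18.png

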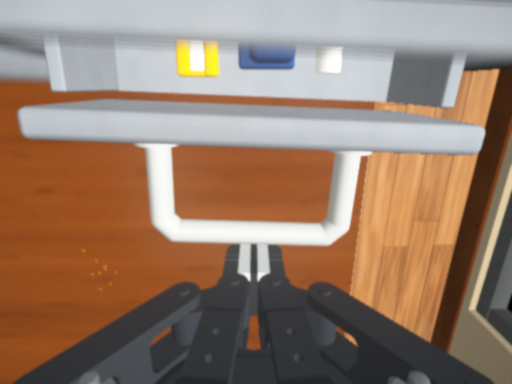

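Still about 45 mm to go. Pushing gently until it stops.

>>> send_rows --steps '[[[0.015,0,0.004],[0.5,0,0],255],[[0.012,0,0.003],[0,0,0],255],[[0.01,0,0],[0,0,0],255],[[0.008,0,0],[0,0,0],255]]'

```text
clock: 30.7
tcp_pos: [0.6157, 0.0401, 0.0523]
orientation: [3.137, 0.044, 1.59]
ft_force: [4.0, -39.4, -3.4]
grip_width: 0.0003
```

>>> send_rows --steps '[[[0.008,0,0],[0,0,0],255],[[0.006,0,0],[0,0,0],255],[[0.005,0,0],[0,0,0],255]]'

```text
clock: 31.08
tcp_pos: [0.6157, 0.0395, 0.0524]
orientation: [3.14, 0.067, 1.59]
ft_force: [1.4, -24.3, 1.7]
grip_width: 0.0001
```

```bash
python3 - <<'E'
from tools import *
st();p=cap('wrist','w19');W=cloud(p)
for y in range(60,270,15): print(y,W[y,256].round(3),W[y,160].round(3))
E
```

```text
t 31.07 tcp [0.6157 0.0395 0.0524] rpy [3.14  0.067 1.59 ] F [  1.4 -24.3   1.7] w 0.0001 j [ 0.08  0.65  1.73 -0.1   0.76  0.13]
60 [0.615 0.133 0.101] [0.589 0.133 0.101]
75 [0.615 0.13  0.098] [0.588 0.129 0.098]
90 [0.615 0.125 0.098] [0.587 0.125 0.098]
105 [0.615 0.121 0.098] [0.587 0.121 0.098]
120 [0.615 0.117 0.099] [0.586 0.116 0.096]
135 [0.616 0.11  0.087] [0.582 0.109 0.086]
150 [0.616 0.104 0.085] [0.578 0.101 0.076]
165 [ 0.617  0.07  -0.   ] [0.576 0.093 0.072]
180 [ 0.618  0.059 -0.001] [0.575 0.086 0.071]
195 [0.618 0.049 0.001] [0.575 0.079 0.071]
210 [ 0.618  0.037 -0.001] [0.574 0.072 0.072]
225 [0.617 0.062 0.066] [0.573 0.065 0.071]
240 [0.617 0.058 0.072] [ 0.547  0.01  -0.001]
255 [0.617 0.053 0.076] [ 0.546 -0.002  0.   ]
```

View pics/w19.png

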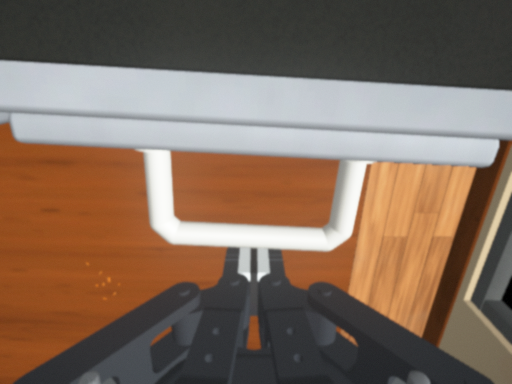

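The drawer is shut: the front is flush and the push rose to 39 N. Backing off and going to the narrow handle.

>>> send_rows --steps '[[[-0.02,0,0],[0,-2,0],255],[[-0.02,0,-0.02],[0,-1.5,0],255],[[0,0,-0.04],[0,0,-10],255],[[0,0,-0.04],[0,0,-10],200],[[0,0,-0.03],[0,0,-10],140]]'

```text
clock: 31.75
tcp_pos: [0.6143, 0.0158, 0.1865]
orientation: [-3.071, 0.109, 2.129]
ft_force: [-0.1, 1.0, 1.0]
grip_width: 0.0351
```

>>> send_rows --steps '[[[0,0,0],[0,0,-10],140],[[0,0,0],[0,0,-10],140],[[0,0,0],[0,0,-10],140],[[0,0,0],[0,0,-10],140],[[0,0,0],[0,0,-10],140]]'

```text
clock: 32.38
tcp_pos: [0.6162, 0.0199, 0.1919]
orientation: [-3.016, 0.019, 3.028]
ft_force: [0.4, 0.3, 0.1]
grip_width: 0.0384
```

>>> send_rows --steps '[[[0,0,0],[0,0,-10],140],[[0.04,0,0],[0,0,0],140],[[0.04,0.01,0],[0,0,0],140],[[0.04,0.01,0],[0,0,0],140],[[0.03,0.01,0],[0,0,0],140]]'

```text
clock: 33.0
tcp_pos: [0.4622, 0.0428, 0.1894]
orientation: [-3.017, -0.001, -3.077]
ft_force: [0.2, 0.1, 1.9]
grip_width: 0.0388
```

```bash
python3 - <<'E'
from tools import *
st();p=cap('wrist','w20');find(p,['narrow_handle'])
W=cloud(p)
m=(W[...,2]>.064)&(W[...,2]<.076)&(W[...,1]<.09)&(W[...,1]>.04)&(W[...,0]<.5)&(W[...,0]>.36)
q=W[m];print(len(q),np.percentile(q,[1,50,99],axis=0).round(3).tolist())
rel([.43,.064,.15],[np.pi,0,np.pi])
E
```

```text
t 33.0 tcp [0.4622 0.0428 0.1894] rpy [-3.017e+00 -1.000e-03 -3.077e+00] F [0.2 0.1 1.9] w 0.0388 j [ 0.15  0.26  2.01 -0.16  0.9  -1.39]
narrow_handle spot_in [([0.413, 0.109, 0.072], 0.77)]
narrow_handle tip_of [([0.424, 0.064, 0.067], 0.62)]
1877 [[0.382, 0.057, 0.066], [0.423, 0.066, 0.071], [0.475, 0.089, 0.073]]
shift [0.0314 0.028  0.0365] turn [-7.1  0.2  3.8]
```

View pics/w20.png

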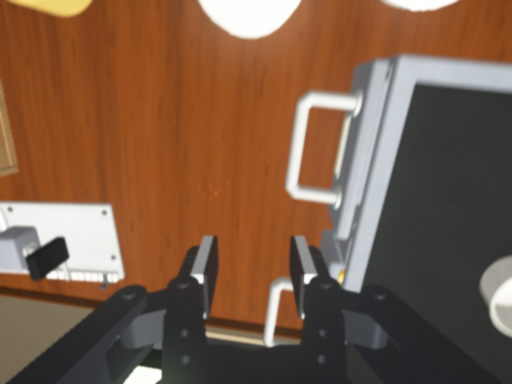

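>>> send_rows --steps '[[[0,0,0],[-7.1,0.2,3.8],140],[[0,0,0],[0,0,0],140]]'

```text
clock: 33.4
tcp_pos: [0.4654, 0.0438, 0.1906]
orientation: [3.139, 0.003, 3.141]
ft_force: [-0.0, -0.8, 0.5]
grip_width: 0.0387
```

```bash
python3 - <<'E'
from tools import *
st();p=cap('wrist');q=cap('side')
cv2.imwrite('pics/c1.png',cv2.resize(np.hstack([p['pixels'][130:380,200:450],q['pixels'][100:260,170:330].repeat(1,0)[:160,:160] if 0 else cv2.resize(q['pixels'][100:260,170:330],(250,250))])[:,:,::-1],None,fx=1.6,fy=1.6))
find(p,['narrow_handle','wide_handle']);find(q,['wide_handle','narrow_handle','wide_floor'])
rel([.43,.064,.15],[np.pi,0,np.pi])
E
```

```text
t 33.4 tcp [0.4654 0.0438 0.1906] rpy [3.139e+00 3.000e-03 3.141e+00] F [-0.  -0.8  0.5] w 0.0387 j [ 0.07  0.25  2.    0.    0.88 -1.51]
narrow_handle spot_in [([0.416, 0.108, 0.07], 0.81)]
narrow_handle tip_of [([0.425, 0.066, 0.066], 0.94), ([0.638, -0.168, 0.021], 0.32)]
wide_handle spot_in [([0.588, 0.076, 0.069], 0.63), ([0.594, -0.218, 0.048], 0.47)]
wide_handle tip_of [([0.614, 0.057, 0.062], 0.84)]
wide_handle spot_in [([0.612, 0.097, 0.066], 0.91)]
wide_handle tip_of [([0.616, 0.055, 0.066], 0.55)]
narrow_handle spot_in [([0.427, 0.108, 0.07], 0.83)]
narrow_handle tip_of [([0.428, 0.059, 0.065], 0.85)]
wide_floor spot_in [([0.615, 0.101, 0.063], 0.7), ([0.426, 0.108, 0.066], 0.58)]
wide_floor tip_of [([0.624, 0.213, 0.02], 0.9)]
shift [0.034  0.0192 0.0401] turn [0.1 0.1 0.1]
```

View pics/c1.png

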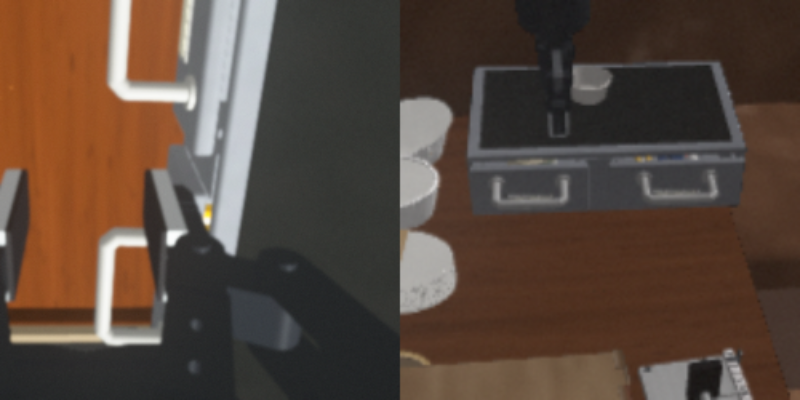

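```bash
python3 - <<'E'
from tools import *
for n in ('wrist','top'):
  p=cap(n);W=cloud(p)
  for nm,x0,x1 in(('narrow',.36,.49),('wide',.56,.66)):
    m=(W[...,0]>x0)&(W[...,0]<x1)&(W[...,1]>.03)&(W[...,1]<.15)
    b=W[m&(W[...,2]>.062)&(W[...,2]<.075)]
    f=W[m&(W[...,2]>.078)&(W[...,2]<.09)]
    c=W[m&(W[...,2]>.096)&(W[...,2]<.104)]
    print(n,nm,'bar',len(b),np.percentile(b[:,1],[2,10]).round(4),'front',len(f),np.percentile(f[:,1],[2,10,50,90]).round(4),'chest',len(c),np.percentile(c[:,1],[1,5]).round(4))
E
```

```text
wrist narrow bar 2870 [0.058  0.0602] front 2480 [0.1066 0.1083 0.113  0.1186] chest 6209 [0.1207 0.1228]Traceback (most recent call last):
  File "<stdin>", line 9, in <module>
    return _quantile_unchecked(
        a, q, axis, out, overwrite_input, method, keepdims, weights)
    return _ureduce(a,
                    func=_quantile_ureduce_func,
    ...<5 lines>...
                    overwrite_input=overwrite_input,
                    method=method)
    r = func(a, **kwargs)
    result = _quantile(arr,
                       quantiles=q,
    ...<2 lines>...
                       out=out,
                       weights=wgt)
    slices_having_nans = np.isnan(arr[-1, ...])
                                  ~~~^^^^^^^^^
IndexError: index -1 is out of bounds for axis 0 with size 0
```

>>> send_rows --steps '[[[0.0,-0.04,-0.03],[0,0,0],140],[[-0.03,-0.04,-0.04],[0,0,0],140],[[-0.03,0,-0.04],[0,0,0],140],[[0,0,0],[0,0,0],140]]'

```text
clock: 34.55
tcp_pos: [0.5251, -0.0377, 0.3027]
orientation: [3.14, -0.0, -3.139]
ft_force: [0.7, -0.1, -1.2]
grip_width: 0.0384
```

```bash
python3 - <<'E'
from tools import *
st()
for n in ('wrist','top'):
  p=cap(n,'w21' if n=='wrist' else None);W=cloud(p)
  for nm,x0,x1 in(('narrow',.36,.49),('wide',.56,.66)):
    m=(W[...,0]>x0)&(W[...,0]<x1)&(W[...,1]>.03)&(W[...,1]<.15)
    for t,a,z in(('bar',.062,.075),('front',.078,.09),('chest',.096,.104)):
      b=W[m&(W[...,2]>a)&(W[...,2]<z)]
      if len(b): print(n,nm,t,len(b),np.percentile(b[:,1],[2,10,50,90]).round(4))
E
```

```text
t 34.55 tcp [ 0.5251 -0.0377  0.3027] rpy [ 3.14  -0.    -3.139] F [ 0.7 -0.1 -1.2] w 0.0384 j [-0.1   0.2   1.77  0.    1.17 -1.67]
wrist narrow bar 1935 [0.0575 0.0598 0.0808 0.1088]
wrist narrow front 1563 [0.1065 0.1079 0.1124 0.1183]
wrist narrow chest 3567 [0.1215 0.1243 0.1358 0.147 ]
wrist wide bar 1152 [0.0507 0.0528 0.07   0.1012]
wrist wide front 722 [0.1    0.1011 0.1053 0.111 ]
wrist wide chest 2052 [0.1148 0.1179 0.1316 0.1464]
top wide bar 14 [0.0623 0.0634 0.071  0.0745]
top wide chest 162 [0.1291 0.1324 0.1422 0.1487]
```

View pics/w21.png

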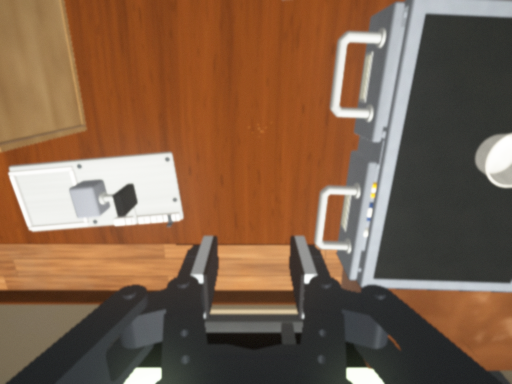

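The chest is turned about 2°, which explains why the wide drawer looked proud. Relative to the chest edge both drawer fronts sit the same, so the wide one is shut. On to the narrow handle.

```bash
python3 - <<'E'
from tools import *
rel([.427,.064,.2],[np.pi,0,np.radians(177.9)])
E
```

```text
shift [0.0933 0.1012 0.1003] turn [ 0.1 -0.4  2.3]
```

>>> send_rows --steps '[[[0.03,0.035,0.02],[0,-0.4,2.3],140],[[0.03,0.033,0.03],[0,0,0],140],[[0.025,0.03,0.03],[0,0,0],140],[[0.005,0.006,0.02],[0,0,0],140],[[0,0,0.02],[0,0,0],140]]'

```text
clock: 35.28
tcp_pos: [0.4223, 0.0723, 0.1717]
orientation: [3.141, -0.01, 3.105]
ft_force: [0.3, 0.3, 0.0]
grip_width: 0.0388
```

```bash
python3 - <<'E'
from tools import *
st();rel([.427,.064,.11],[np.pi,0,np.radians(177.9)])
cap('wrist','w22')
E
```

```text
t 35.27 tcp [0.4223 0.0723 0.1717] rpy [ 3.141 -0.01   3.105] F [0.3 0.3 0. ] w 0.0388 j [ 0.14  0.23  2.09  0.    0.83 -1.4 ]
shift [-0.0057 -0.0082  0.0616] turn [ 0.  -0.6  0. ]
```

View pics/w22.png

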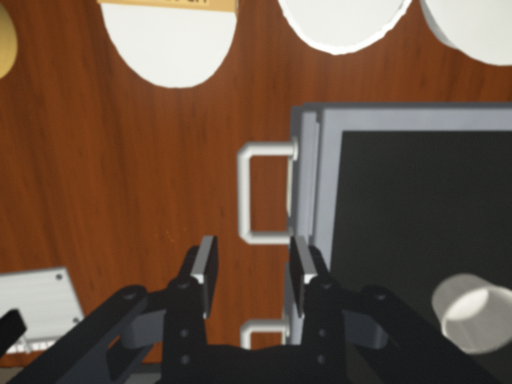

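>>> send_rows --steps '[[[-0.003,-0.008,0.02],[0,-0.6,0],140],[[-0.001,0,0.025],[0,0,0],140],[[0,0,0.015],[0,0,0],140],[[0,0,0],[0,0,0],140]]'

```text
clock: 35.83
tcp_pos: [0.4174, 0.0635, 0.1054]
orientation: [-3.14, -0.013, 3.107]
ft_force: [-1.1, 0.1, 0.0]
grip_width: 0.0386
```

```bash
python3 - <<'E'
from tools import *
st();rel([.427,.064,.05],[np.pi,0,np.radians(177.9)])
cap('wrist','w23')
E
```

```text
t 35.83 tcp [0.4174 0.0635 0.1054] rpy [-3.14  -0.013  3.107] F [-1.1  0.1  0. ] w 0.0386 j [ 0.12  0.36  2.14  0.    0.66 -1.41]
shift [-0.0103  0.0009  0.0553] turn [-0.1 -0.8  0.1]
```

View pics/w23.png

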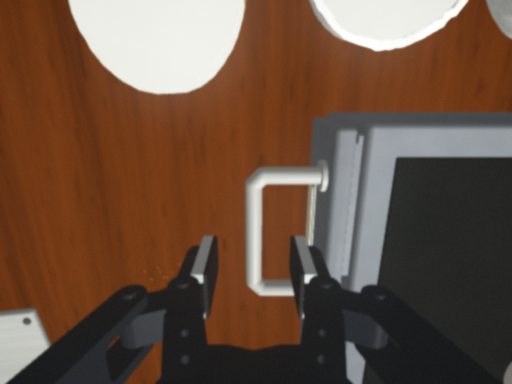

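>>> send_rows --steps '[[[-0.008,0.001,0.02],[0,-0.8,0],140],[[0,0,0.02],[0,0,0],140],[[0,0,0.014],[0,0,0],140],[[0,0,0],[0,0,0],140]]'

```text
clock: 36.38
tcp_pos: [0.4271, 0.0646, 0.0531]
orientation: [-3.141, 0.006, 3.108]
ft_force: [-0.2, -0.3, 0.0]
grip_width: 0.0384
```

```bash
python3 - <<'E'
from tools import *
st();rel([.427,.064,.05],[np.pi,0,np.radians(177.9)])
E
```

```text
t 36.38 tcp [0.4271 0.0646 0.0531] rpy [-3.141  0.006  3.108] F [-0.2 -0.3  0. ] w 0.0384 j [ 0.12  0.47  2.15 -0.    0.51 -1.41]
shift [ 0.0001 -0.0006  0.0031] turn [-0.1  0.3  0.1]
```

>>> send_rows --steps '[[[0,0,0],[0,0,0],200],[[0,0,0],[0,0,0],255],[[0,0,0],[0,0,0],255],[[0,0,0],[0,0,0],255]]' --force 60

```text
clock: 36.88
tcp_pos: [0.4274, 0.0627, 0.0542]
orientation: [-3.138, 0.007, 3.109]
ft_force: [1.9, 1.3, -12.4]
grip_width: 0.0088
```

>>> send_rows --steps '[[[0,-0.02,0],[0,0,0],255],[[0,-0.025,0],[0,0,0],255],[[0,-0.025,0],[0,0,0],255],[[0,-0.025,0],[0,0,0],255],[[0,-0.025,0],[0,0,0],255]]'

```text
clock: 37.5
tcp_pos: [0.4231, -0.0563, 0.0544]
orientation: [-3.141, 0.006, 3.112]
ft_force: [3.5, 3.7, -9.9]
grip_width: 0.0089
```

```bash
python3 - <<'E'
from tools import *
st();rel([.4215,-.108,.053],[np.pi,0,np.radians(177.9)])
E
```

```text
t 37.5 tcp [ 0.4231 -0.0563  0.0544] rpy [-3.141  0.006  3.112] F [ 3.5  3.7 -9.9] w 0.0089 j [-0.16  0.47  2.16  0.    0.51 -1.7 ]
shift [ 0.     -0.0517  0.0014] turn [-0.   0.3  0.4]
```

>>> send_rows --steps '[[[0,-0.02,0],[0,0,0],255],[[0,-0.02,0],[0,0,0],255],[[0,-0.012,0],[0,0,0],255],[[0,0,0],[0,0,0],160],[[0,0,0],[0,0,0],140]]'

```text
clock: 38.12
tcp_pos: [0.4218, -0.1097, 0.0551]
orientation: [3.141, 0.007, 3.109]
ft_force: [-0.0, -0.2, -0.4]
grip_width: 0.0387
```

>>> send_rows --steps '[[[0,0,0],[0,0,0],140],[[0,0,-0.03],[0,0,0],140],[[0,0,-0.05],[0,0,0],100],[[-0.0,0.04,-0.06],[0,0,0],0],[[0,0.03,-0.06],[0,0,0],0]]'

```text
clock: 38.75
tcp_pos: [0.4208, -0.0452, 0.2444]
orientation: [3.139, -0.0, 3.11]
ft_force: [1.1, 0.6, -0.4]
grip_width: 0.0849
```

```bash
python3 - <<'E'
from tools import *
st();p=cap('wrist','w24');find(p,['label_roll','narrow_handle','narrow_floor'])
p=cap('top');find(p,['label_roll','narrow_handle','cradle']); p=cap('side','s24');find(p,['cradle','wide_handle'])
E
```

```text
t 38.75 tcp [ 0.4208 -0.0452  0.2444] rpy [ 3.139 -0.     3.11 ] F [ 1.1  0.6 -0.4] w 0.0849 j [-0.14  0.1   2.04  0.    1.   -1.68]
label_roll spot_in [([0.428, 0.022, 0.054], 0.79), ([0.58, -0.287, 0.006], 0.37)]
label_roll tip_of [([0.431, 0.023, 0.02], 0.57)]
narrow_handle spot_in [([0.426, 0.043, 0.02], 0.91)]
narrow_handle tip_of [([0.419, -0.107, 0.064], 0.65)]
narrow_floor spot_in [([0.429, 0.035, 0.016], 0.62)]
narrow_floor tip_of [([0.426, 0.046, 0.016], 0.85)]
label_roll spot_in []
label_roll tip_of [([0.608, -0.352, 0.003], 0.49)]
narrow_handle spot_in [([0.385, 0.052, 0.021], 0.62)]
narrow_handle tip_of []
cradle spot_in [([0.595, -0.274, 0.005], 0.58)]
cradle tip_of [([0.606, -0.348, 0.009], 0.77)]
cradle spot_in [([0.596, -0.302, 0.007], 0.59), ([0.611, 0.103, 0.062], 0.24)]
cradle tip_of [([0.61, -0.353, 0.008], 0.89)]
wide_handle spot_in [([0.613, 0.1, 0.066], 0.58)]
wide_handle tip_of [([0.612, 0.056, 0.064], 0.92)]
```

View pics/w24.png

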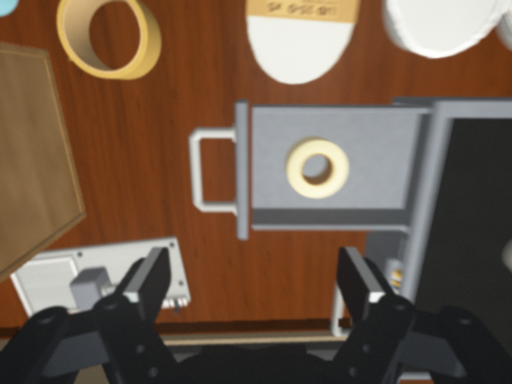

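View pics/s24.png

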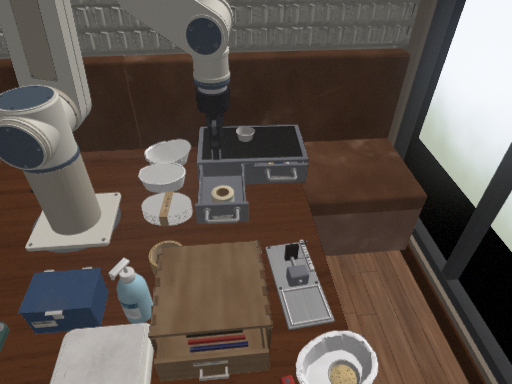

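The narrow drawer is open and the roll is inside at (317,168). I'll fit its circle.

```bash
cat > roll.py <<'E'
from h import *
def roll(p,c,z0,z1):
    W=cloud(p)
    m=(np.hypot(W[...,0]-c[0],W[...,1]-c[1])<.055)&(W[...,2]>z0)&(W[...,2]<z1)
    q=W[m];xy=(q[:,:2]*1000).astype(np.float32)
    (cx,cy),rad=cv2.minEnclosingCircle(xy)
    e=cv2.fitEllipse(cv2.convexHull(xy))
    print('roll mec',round(cx,1),round(cy,1),round(rad,1),'ell',np.round(e[0],1),np.round(e[1],1),'z',np.percentile(q[:,2],[5,50,95]).round(4),len(q))
    return cx/1000,cy/1000
E
python3 - <<'E'
from roll import *
p=cap('wrist');roll(p,(.429,.022),.047,.062)
rel([.429,.022,.12],[np.pi,0,np.radians(177.9)])
E
```

```text
roll mec 429.0 25.5 34.0 ell [428.9  25.4] [67.5 67.6] z [0.0521 0.0544 0.0556] 2045
shift [-0.0053  0.0684  0.1229] turn [0.1 0.  0.3]
```

>>> send_rows --steps '[[[-0.005,0.035,0.02],[0,0,0],0],[[0,0.035,0.03],[0,0,0],0],[[0,0.001,0.03],[0,0,0],0],[[0,0,0.03],[0,0,0],0],[[0,0,0.01],[0,0,0],0]]'

```text
clock: 40.38
tcp_pos: [0.4321, 0.0268, 0.1217]
orientation: [3.139, 0.007, 3.109]
ft_force: [0.5, -1.1, -0.1]
grip_width: 0.0855
```

```bash
python3 - <<'E'
from roll import *
st();p=cap('wrist','w25');roll(p,(.429,.022),.047,.062)
rel([.429,.0255,.026],[np.pi,0,np.radians(177.9)])
E
```

```text
t 40.38 tcp [0.4321 0.0268 0.1217] rpy [3.139 0.007 3.109] F [ 0.5 -1.1 -0.1] w 0.0855 j [ 0.03  0.33  2.12  0.    0.68 -1.51]
roll mec 429.0 25.5 34.2 ell [429.1  25.6] [67.7 68. ] z [0.052  0.0545 0.0556] 4579
shift [ 0.0037 -0.0015  0.0954] turn [0.1 0.4 0.2]
```

View pics/w25.png

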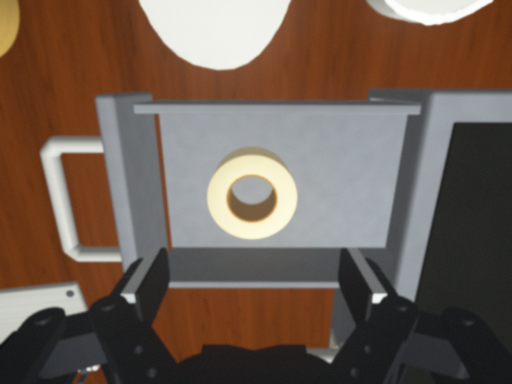

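>>> send_rows --steps '[[[0.002,-0.001,0.02],[0,0.4,0],0],[[0,0,0.02],[0,0,0],0],[[0,0,0.02],[0,0,0],0],[[0,0,0.015],[0,0,0],0],[[0,0,0],[0,0,0],0]]'

```text
clock: 41.05
tcp_pos: [0.435, 0.0253, 0.0484]
orientation: [3.139, 0.008, 3.108]
ft_force: [0.4, 0.2, -0.0]
grip_width: 0.0851
```

```bash
python3 - <<'E'
from roll import *
st();rel([.429,.0255,.026],[np.pi,0,np.radians(177.9)])
E
```

```text
t 41.05 tcp [0.435  0.0253 0.0484] rpy [3.139 0.008 3.108] F [ 0.4  0.2 -0. ] w 0.0851 j [ 0.03  0.49  2.14  0.    0.5  -1.51]
shift [ 0.0062 -0.0001  0.0223] turn [0.2 0.5 0.2]
```

>>> send_rows --steps '[[[0.004,0,0.008],[0,0.4,0],0],[[0.001,0,0.007],[0,0,0],0],[[0,0,0.005],[0,0,0],0],[[0,0,0],[0,0,0],0]]'

```text
clock: 41.55
tcp_pos: [0.4309, 0.0256, 0.0285]
orientation: [3.139, 0.003, 3.108]
ft_force: [0.5, 0.1, 0.1]
grip_width: 0.0857
```

```bash
python3 - <<'E'
from roll import *
st();rel([.429,.0255,.026],[np.pi,0,np.radians(177.9)])
E
```

```text
t 41.55 tcp [0.4309 0.0256 0.0285] rpy [3.139e+00 3.000e-03 3.108e+00] F [0.5 0.1 0.1] w 0.0857 j [ 0.03  0.53  2.15  0.01  0.46 -1.51]
shift [ 0.0019 -0.0001  0.0025] turn [0.2 0.2 0.1]
```

>>> send_rows --steps '[[[0.002,0,0.002],[0,0.2,0],0],[[0,0,0],[0,0,0],60],[[0,0,0],[0,0,0],120],[[0,0,0],[0,0,0],200],[[0,0,0],[0,0,0],255]]' --force 60

```text
clock: 42.18
tcp_pos: [0.4292, 0.0257, 0.0274]
orientation: [3.139, 0.001, 3.108]
ft_force: [0.2, -0.7, -1.8]
grip_width: 0.0652
```

>>> send_rows --steps '[[[0,0,-0.01],[0,0,0],255],[[0,0,-0.02],[0,0,0],255],[[0,0,-0.03],[0,0,0],255],[[0,0,-0.03],[0,0,0],255],[[0,0,-0.03],[0,0,0],255]]'

```text
clock: 42.8
tcp_pos: [0.4271, 0.0252, 0.1507]
orientation: [3.139, -0.005, 3.108]
ft_force: [0.2, 0.2, -0.7]
grip_width: 0.0655
```

```bash
python3 - <<'E'
from roll import *
st();p=cap('wrist','w26');rel([.608,-.351,.18],[np.pi,0,np.radians(177.9)])
find(p,['label_roll'])
E
```

```text
t 42.8 tcp [0.4271 0.0252 0.1507] rpy [ 3.139 -0.005  3.108] F [ 0.2  0.2 -0.7] w 0.0655 j [ 0.03  0.27  2.11  0.    0.77 -1.51]
shift [-0.1914 -0.37   -0.0271] turn [0.2 0.  0.2]
label_roll spot_in [([0.586, -0.219, 0.047], 0.38)]
label_roll tip_of [([0.432, 0.025, 0.144], 0.78)]
```

View pics/w26.png

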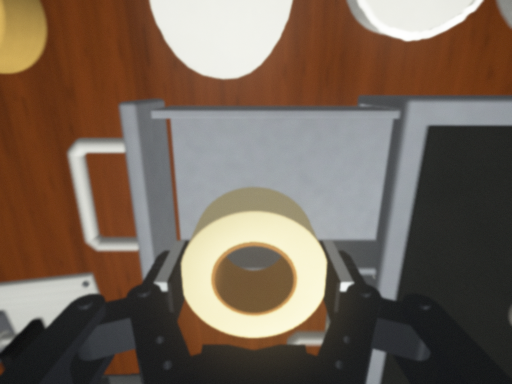

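Roll is held. I'll turn the jaws to x (clear of the spring housing) and move over the cradle.

>>> send_rows --steps '[[[-0.01,0,-0.03],[0,0,0],255],[[-0.03,0,-0.03],[0,0,0],255],[[-0.03,0,-0.01],[0,0,0],255],[[-0.03,-0.03,0],[0,0,0],255],[[-0.03,-0.03,0],[0,0,0],255]]'

```text
clock: 43.58
tcp_pos: [0.5542, -0.039, 0.2164]
orientation: [3.139, -0.012, 3.111]
ft_force: [0.8, 0.7, -0.5]
grip_width: 0.0653
```

>>> send_rows --steps '[[[-0.02,-0.03,0],[0,0,10],255],[[0,0,0],[0,0,10],255],[[0,0,0],[0,0,10],255],[[0,0,0],[0,0,10],255],[[0,0,0],[0,0,10],255]]'

```text
clock: 44.2
tcp_pos: [0.5717, -0.0729, 0.2069]
orientation: [-3.125, -0.018, 2.207]
ft_force: [0.4, 0.6, -1.4]
grip_width: 0.065
```

>>> send_rows --steps '[[[0,0,0],[0,0,10],255],[[0,0,0],[0,0,10],255],[[0,0,0],[0,0,10],255],[[0,0,0],[0,0,8],255],[[0,0,0],[0,0,0],255]]'

```text
clock: 44.82
tcp_pos: [0.567, -0.0723, 0.1982]
orientation: [-3.103, -0.005, 1.522]
ft_force: [-0.2, 0.0, -1.7]
grip_width: 0.065
```

```bash
python3 - <<'E'
from roll import *
st();p=cap('wrist','w27');rel([.608,-.351,.21],[np.pi,0,np.pi/2])
q=cap('side')
find(q,['cradle'])
E
```

```text
t 44.83 tcp [ 0.567  -0.0723  0.1982] rpy [-3.103 -0.005  1.522] F [-0.2  0.  -1.7] w 0.065 j [-0.15  0.4   1.75  0.    1.03 -0.1 ]
shift [-0.2764  0.0536 -0.0153] turn [-2.2 -0.4 -2.7]
cradle spot_in []
cradle tip_of [([0.605, -0.348, 0.006], 0.9)]
```

View pics/w27.png

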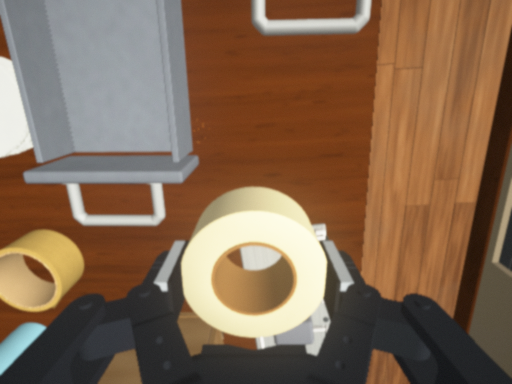

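```bash
python3 - <<'E'
from roll import *
for n in('top','side'):
    p=cap(n,'d_'+n);W=cloud(p);z=W[...,2]
    hsv=cv2.cvtColor(p['pixels'],cv2.COLOR_RGB2HSV)
    m=(W[...,0]>.54)&(W[...,0]<.68)&(W[...,1]>-.44)&(W[...,1]<-.14)&(z>-.01)&(z<.03)&(hsv[...,1]<60)
    k,l,s,_=cv2.connectedComponentsWithStats(m.astype(np.uint8));i=1+np.argmax(s[1:,4])
    q=W[l==i];print(n,len(q),cv2.minAreaRect((q[:,:2]*1000).astype(np.float32)),np.percentile(q,[1,50,99],axis=0).round(3).tolist())
    img=p['pixels'][:,:,::-1].copy()
    for c in((.608,-.351,.008),):
        u=proj(p,c);cv2.circle(img,tuple(int(round(t)) for t in u),1,(0,0,255),-1)
    u0=proj(p,(.6,-.28,.01));x,y=int(u0[0]),int(u0[1])
    cv2.imwrite('pics/dz_'+n+'.png',cv2.resize(img[max(0,y-60):y+60,max(0,x-70):x+70],None,fx=5,fy=5,interpolation=cv2.INTER_CUBIC))
E
```

```text
top 2046 ((604.7857666015625, -292.9173889160156), (125.20870208740234, 235.61843872070312), 0.11914248019456863) [[0.543, -0.404, -0.003], [0.598, -0.305, 0.007], [0.661, -0.182, 0.024]]
side 3155 ((603.091552734375, -276.0994567871094), (119.0707778930664, 263.41424560546875), 3.1951229572296143) [[0.543, -0.406, 0.0], [0.599, -0.319, 0.008], [0.661, -0.16, 0.027]]
```

View pics/dz_top.png

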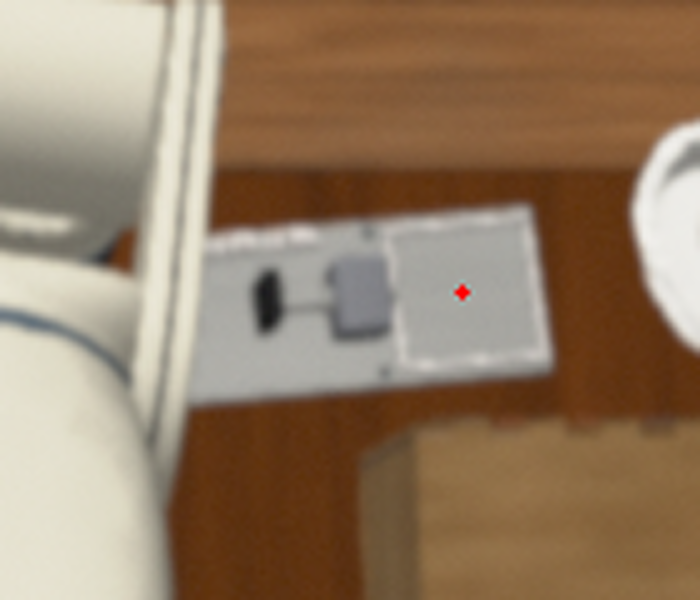

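View pics/dz_side.png

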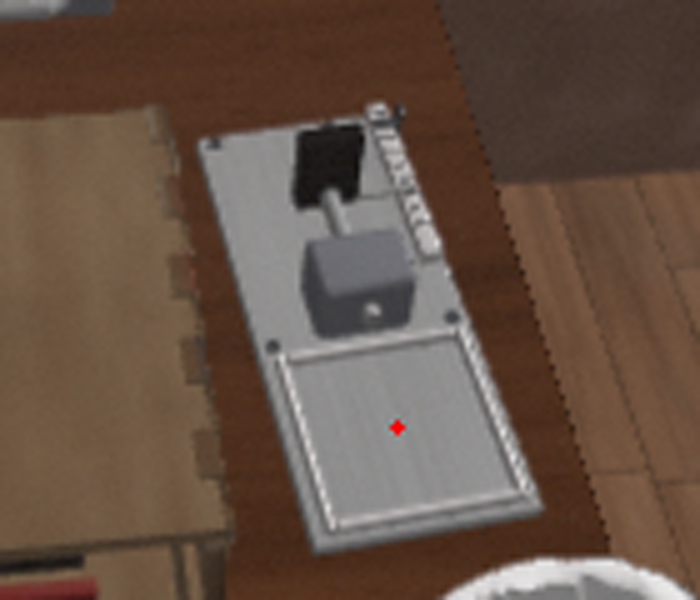

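```bash
python3 - <<'E'
from roll import *
for n in('side','top'):
    p=cap(n);W=cloud(p);z=W[...,2]
    m=(W[...,1]>-.44)&(W[...,1]<-.25)&(z>.04)&(z<.3)&(W[...,0]<.575)&(W[...,0]>.3)
    q=W[m];print(n,len(q),np.percentile(q,[50,99,99.9],axis=0).round(3).tolist())
rel([.608,-.353,.20],[np.pi,0,np.pi/2])
E
```

```text
side 6407 [[0.4, -0.371, 0.168], [0.502, -0.286, 0.171], [0.504, -0.284, 0.172]]
top 4942 [[0.4, -0.35, 0.166], [0.501, -0.283, 0.171], [0.575, -0.282, 0.173]]
shift [-0.2782  0.0537 -0.0035] turn [-2.  -0.3 -2.8]
```

>>> send_rows --steps '[[[-0.01,0.045,-0.01],[-2,-0.3,-2.8],255],[[-0.045,0,0],[0,0,0],255],[[-0.045,0,0],[0,0,0],255],[[-0.045,0,0],[0,0,0],255],[[-0.045,0,0],[0,0,0],255]]'

```text
clock: 45.85
tcp_pos: [0.6157, -0.2667, 0.2089]
orientation: [3.14, -0.0, 1.581]
ft_force: [-0.3, -0.6, -1.9]
grip_width: 0.0649
```

```bash
python3 - <<'E'
from roll import *
st();rel([.608,-.353,.12],[np.pi,0,np.pi/2])
E
```

```text
t 45.85 tcp [ 0.6157 -0.2667  0.2089] rpy [ 3.14  -0.     1.581] F [-0.3 -0.6 -1.9] w 0.0649 j [-0.43  0.51  1.54  0.    1.09 -0.44]
shift [-0.0862 -0.0087  0.0889] turn [ 0.1 -0.   0.6]
```

>>> send_rows --steps '[[[-0.03,-0.004,0],[0,0,0.6],255],[[-0.03,-0.004,0.01],[0,0,0],255],[[-0.024,0,0.025],[0,0,0],255],[[0,0,0.03],[0,0,0],255],[[0,0,0.02],[0,0,0],255]]'

```text
clock: 46.48
tcp_pos: [0.6089, -0.3592, 0.1244]
orientation: [3.134, 0.004, 1.568]
ft_force: [-0.3, -0.3, -1.1]
grip_width: 0.0652
```

```bash
python3 - <<'E'
from roll import *
st();rel([.608,-.353,.05],[np.pi,0,np.pi/2]);p=cap('side','s28');cap('wrist','w28')
u=proj(p,(.608,-.353,.02)).astype(int);cv2.imwrite('pics/s28z.png',cv2.resize(p['pixels'][u[1]-80:u[1]+60,u[0]-80:u[0]+80,::-1],None,fx=4,fy=4))
find(p,['label_roll'])
E
```

```text
t 46.48 tcp [ 0.6089 -0.3592  0.1244] rpy [3.134 0.004 1.568] F [-0.3 -0.3 -1.1] w 0.0652 j [-0.55  0.66  1.5   0.    0.98 -0.55]
shift [ 0.0065 -0.0015  0.0744] turn [ 0.4  0.2 -0.2]
label_roll spot_in [([0.611, -0.375, 0.151], 0.79)]
label_roll tip_of [([0.607, -0.359, 0.12], 0.82)]
```

View pics/s28z.png

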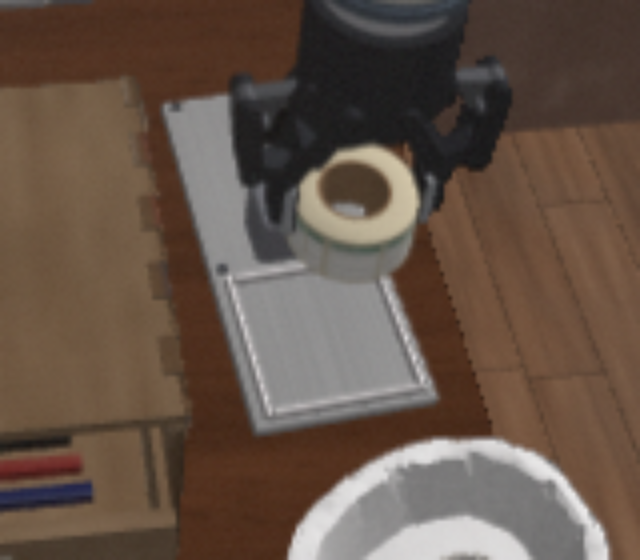

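>>> send_rows --steps '[[[0.006,-0.001,0.02],[0.4,0.2,0],255],[[0,0,0.025],[0,0,0],255],[[0,0,0.02],[0,0,0],255],[[0,0,0.008],[0,0,0],255],[[0,0,0],[0,0,0],255]]'

```text
clock: 47.3
tcp_pos: [0.6115, -0.3517, 0.0524]
orientation: [3.136, 0.003, 1.571]
ft_force: [0.3, 0.1, -1.4]
grip_width: 0.0652
```

```bash
python3 - <<'E'
from roll import *
st();rel([.608,-.353,.017],[np.pi,0,np.pi/2]);p=cap('side')
u=proj(p,(.608,-.353,.02)).astype(int);cv2.imwrite('pics/s29z.png',cv2.resize(p['pixels'][u[1]-80:u[1]+60,u[0]-80:u[0]+80,::-1],None,fx=4,fy=4))
find(p,['label_roll'])
E
```

```text
t 47.3 tcp [ 0.6115 -0.3517  0.0524] rpy [3.136e+00 3.000e-03 1.571e+00] F [ 0.3  0.1 -1.4] w 0.0652 j [-0.54  0.75  1.52  0.    0.86 -0.54]
shift [-0.0012 -0.0037  0.0354] turn [0.3 0.2 0. ]
label_roll spot_in [([0.611, -0.366, 0.078], 0.94)]
label_roll tip_of [([0.61, -0.351, 0.044], 0.61)]
```

View pics/s29z.png

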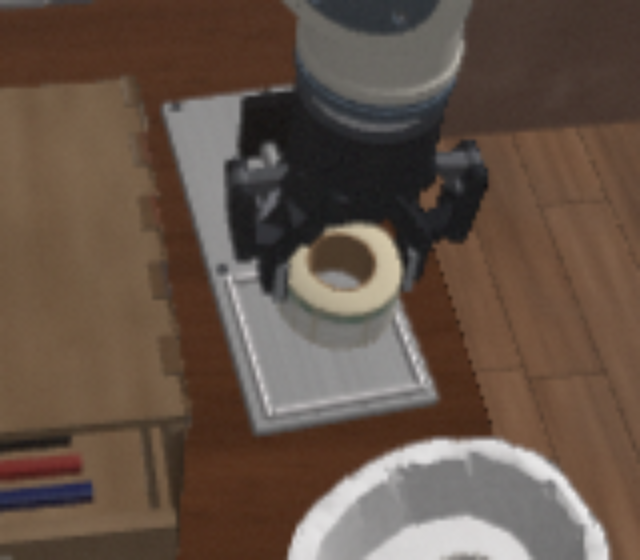

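>>> send_rows --steps '[[[-0.001,-0.003,0.012],[0.3,0.2,0],255],[[0,0,0.01],[0,0,0],255],[[0,0,0.008],[0,0,0],255],[[0,0,0.004],[0,0,0],255]]'

```text
clock: 47.95
tcp_pos: [0.6097, -0.3541, 0.0189]
orientation: [3.138, 0.001, 1.57]
ft_force: [0.2, 0.2, -1.2]
grip_width: 0.065
```

```bash
python3 - <<'E'
from roll import *
st();rel([.608,-.353,.0155],[np.pi,0,np.pi/2])
E
```

```text
t 47.95 tcp [ 0.6097 -0.3541  0.0189] rpy [3.138e+00 1.000e-03 1.570e+00] F [ 0.2  0.2 -1.2] w 0.065 j [-0.54  0.79  1.53  0.    0.82 -0.54]
shift [ 0.0011 -0.0017  0.0034] turn [ 0.2  0.1 -0. ]
```

>>> send_rows --steps '[[[0.001,-0.001,0.003],[0,0,0],255],[[0,0,0.001],[0,0,0],255],[[0,0,0],[0,0,0],255]]'

```text
clock: 48.32
tcp_pos: [0.6089, -0.3531, 0.0156]
orientation: [3.138, 0.001, 1.571]
ft_force: [0.1, 0.3, -1.5]
grip_width: 0.0649
```

>>> send_rows --steps '[[[0,0,0],[0,0,0],20],[[0,0,0],[0,0,0],0],[[0,0,-0.01],[0,0,0],0],[[0,0,-0.03],[0,0,0],0],[[0,0,-0.04],[0,0,0],0]]'

```text
clock: 48.95
tcp_pos: [0.6069, -0.3519, 0.0952]
orientation: [-3.141, -0.001, 1.571]
ft_force: [0.2, -0.9, -0.2]
grip_width: 0.0855
```

>>> send_rows --steps '[[[0,0,-0.05],[0,0,0],0],[[0,0,-0.05],[0,0,0],0],[[0.03,0,0],[0,0,0],0],[[0.03,0,0],[0,0,-10],60],[[0.03,0,0],[0,0,-10],120]]'

```text
clock: 49.58
tcp_pos: [0.6033, -0.2619, 0.205]
orientation: [3.135, 0.006, 1.926]
ft_force: [-0.1, 0.2, -0.2]
grip_width: 0.052
```

```bash
python3 - <<'E'
from roll import *
st();p=cap('side')
u=proj(p,(.608,-.353,.02)).astype(int);cv2.imwrite('pics/s30z.png',cv2.resize(p['pixels'][u[1]-80:u[1]+60,u[0]-80:u[0]+80,::-1],None,fx=4,fy=4))
find(p,['label_roll','cradle','slide_tab','pointer','index']);roll(p,(.608,-.353),.036,.05)
q=cap('top');find(q,['label_roll','cradle'])
E
```

```text
t 49.58 tcp [ 0.6033 -0.2619  0.205 ] rpy [3.135 0.006 1.926] F [-0.1  0.2 -0.2] w 0.052 j [-0.43  0.5   1.58  0.    1.06 -0.78]
label_roll spot_in [([0.602, -0.363, 0.043], 0.77)]
label_roll tip_of [([0.607, -0.352, 0.008], 0.61)]
cradle spot_in [([0.586, -0.288, 0.006], 0.64)]
cradle tip_of [([0.604, -0.353, 0.008], 0.97), ([0.639, -0.215, 0.023], 0.21)]
slide_tab spot_in [([0.593, -0.231, 0.046], 0.52)]
slide_tab tip_of [([0.594, -0.227, 0.059], 0.74)]
pointer spot_in [([0.596, -0.222, 0.045], 0.68), ([0.423, 0.044, 0.04], 0.28)]
pointer tip_of [([0.637, -0.213, 0.025], 0.8)]
index spot_in []
index tip_of [([0.636, -0.17, 0.022], 0.56)]
roll mec 606.0 -343.7 45.6 ell [ 606.9 -343.5] [70.7 92.7] z [0.0384 0.0424 0.0447] 517
label_roll spot_in []
label_roll tip_of []
cradle spot_in [([0.596, -0.19, 0.007], 0.6)]
cradle tip_of []
```

View pics/s30z.png

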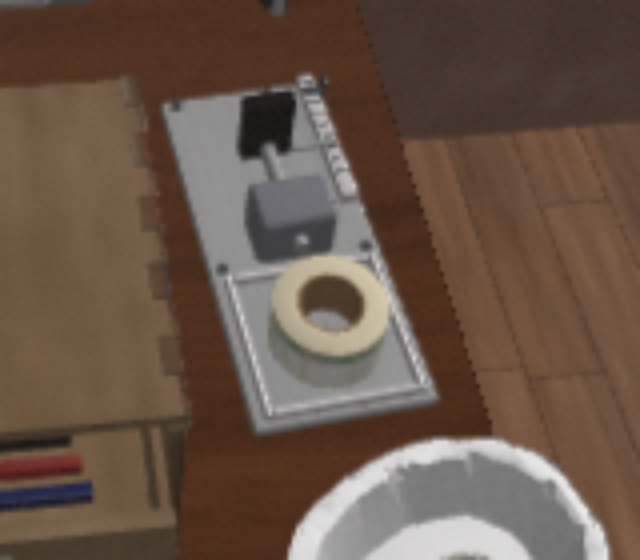

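The roll sits flat in the cradle at (330,310). Next I'll turn the tool along the slide and get a close view of the tab, pointer and clip.

>>> send_rows --steps '[[[0.0,0.03,0],[0,0,-10],130],[[0,0.02,0],[0,0,-10],140],[[0,0.0,0],[0,0,-10],140],[[0,0,0],[0,0,-10],140],[[0,0,0],[0,0,-10],140]]'

```text
clock: 51.0
tcp_pos: [0.6503, -0.2429, 0.2049]
orientation: [-3.141, 0.008, 2.819]
ft_force: [0.5, 0.1, 0.9]
grip_width: 0.0384
```

>>> send_rows --steps '[[[0,0,0],[0,0,-10],140],[[0,0,0],[0,0,-10],140],[[0,0,0],[0,0,-6],140],[[0,0,0],[0,0,0],140]]'

```text
clock: 51.5
tcp_pos: [0.6503, -0.2428, 0.2047]
orientation: [-3.137, 0.007, -2.995]
ft_force: [0.8, -0.1, 0.6]
grip_width: 0.0386
```

```bash
python3 - <<'E'
from roll import *
st();rel([.66,-.22,.22],[np.pi,0,np.radians(-174.5)]);p=cap('wrist','w31')
find(p,['label_roll','cradle','slide_tab','pointer','index'])
E
```

```text
t 51.5 tcp [ 0.6503 -0.2428  0.2047] rpy [-3.137  0.007 -2.995] F [ 0.8 -0.1  0.6] w 0.0386 j [-0.37  0.55  1.49 -0.    1.1  -2.09]
shift [-0.013   0.0211 -0.0153] turn [-0.2  0.4  2.9]
label_roll spot_in [([0.611, -0.358, 0.044], 0.97)]
label_roll tip_of [([0.611, -0.357, 0.009], 0.72)]
cradle spot_in [([0.59, -0.265, 0.007], 0.85)]
cradle tip_of [([0.604, -0.355, 0.008], 0.68)]
slide_tab spot_in [([0.6, -0.228, 0.054], 0.65)]
slide_tab tip_of [([0.596, -0.223, 0.061], 0.57)]
pointer spot_in [([0.598, -0.225, 0.057], 0.67)]
pointer tip_of [([0.643, -0.219, 0.025], 0.81)]
index spot_in [([0.64, -0.168, 0.02], 0.43)]
index tip_of [([0.637, -0.17, 0.023], 0.52)]
```

View pics/w31.png

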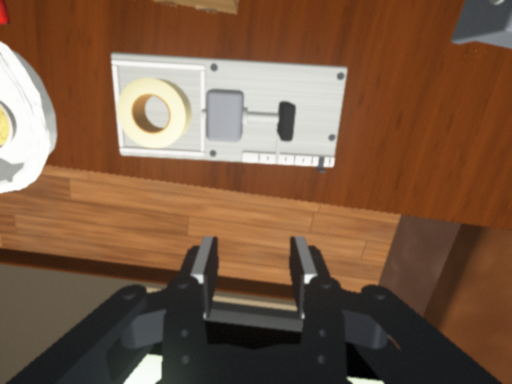

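```bash
python3 - <<'E'
from roll import *
p=cap('wrist');W=cloud(p)
im=p['pixels'][80:180,100:360,::-1]
cv2.imwrite('pics/z32.png',cv2.resize(im[:,100:],None,fx=5,fy=5,interpolation=cv2.INTER_CUBIC))
roll(p,(.608,-.353),.036,.05)
z=W[...,2];hsv=cv2.cvtColor(p['pixels'],cv2.COLOR_RGB2HSV)
m=(W[...,0]>.53)&(W[...,0]<.68)&(W[...,1]>-.42)&(W[...,1]<-.13)&(z>.003)&(z<.012)&(hsv[...,1]<50)
q=W[m];print(len(q),cv2.minAreaRect((q[:,:2]*1000).astype(np.float32)))
t=W[(W[...,0]>.56)&(W[...,0]<.63)&(W[...,1]>-.25)&(W[...,1]<-.2)&(z>.062)&(z<.08)]
print('tab',len(t),cv2.minAreaRect((t[:,:2]*1000).astype(np.float32)),np.percentile(t[:,2],[5,50,95]))
E
```

```text
roll mec 608.0 -343.4 43.5 ell [ 608.3 -347.6] [65.6 82.8] z [0.0406 0.0425 0.0438] 2848
13552 ((600.5028686523438, -279.3984375), (109.49505615234375, 249.64144897460938), 4.987661838531494)
tab 502 ((594.7783203125, -220.0367889404297), (33.61457443237305, 12.22083568572998), 5.2487874031066895) [0.06851776 0.07154578 0.07290603]
```

View pics/z32.png

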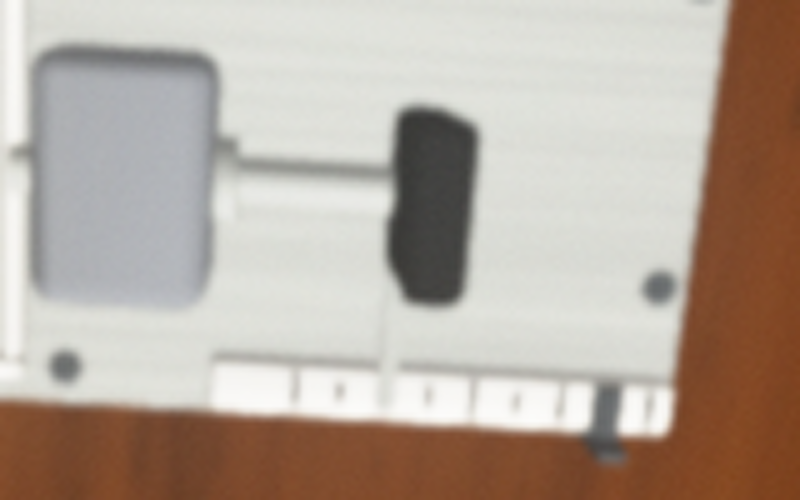

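```bash
cat > ray.py <<'E'
from h import *
def ray(p,u,v,z):
    R=np.array(p['R']);C=-R.T@np.array(p['t']);f=foc(p)
    d=R.T@np.array([(u-p['cx'])/f,(v-p['cy'])/f,1]);return C+d*(z-C[2])/d[2]
E
python3 - <<'E'
from ray import *
p=cap('wrist');W=cloud(p)
pd=np.array([-.0872,.9962])
for z in(.02,.024):
    a=ray(p,277.4,159.5,z);b=ray(p,321.2,161.5,z)
    print(a.round(4),b.round(4),(b-a)[:2]@pd)
print(W[158:164,318:325,2].round(3))
print(W[156:162,274:281,2].round(3))
st();rel([.5945,-.221,.13],[np.pi,0,np.radians(-175)])
E
```

```text
[ 0.642  -0.2177  0.02  ] [ 0.637  -0.1686  0.02  ] 0.04931596886193811
[ 0.6411 -0.2181  0.024 ] [ 0.6362 -0.1696  0.024 ] 0.048712576328440144
[[0.017 0.021 0.021 0.02  0.02  0.02  0.02 ]
 [0.018 0.02  0.02  0.02  0.02  0.02  0.018]
 [0.018 0.02  0.021 0.021 0.021 0.02  0.02 ]
 [0.021 0.021 0.02  0.02  0.021 0.018 0.02 ]
 [0.02  0.02  0.021 0.019 0.02  0.019 0.019]
 [0.019 0.019 0.02  0.02  0.02  0.02  0.017]]
[[0.017 0.019 0.025 0.026 0.024 0.019 0.017]
 [0.019 0.023 0.025 0.026 0.025 0.02  0.018]
 [0.016 0.023 0.025 0.025 0.025 0.018 0.019]
 [0.018 0.024 0.026 0.025 0.024 0.019 0.017]
 [0.018 0.025 0.024 0.025 0.024 0.019 0.019]
 [0.018 0.025 0.026 0.026 0.025 0.018 0.018]]
t 52.15 tcp [ 0.6504 -0.2428  0.2048] rpy [-3.137  0.007 -2.994] F [-1.  -0.   0.1] w 0.0386 j [-0.37  0.55  1.49 -0.    1.1  -2.09]
shift [0.0526 0.0301 0.0743] turn [-0.2  0.4  3.5]
```

>>> send_rows --steps '[[[0.025,0.015,0.015],[-0.2,0.4,3.5],140],[[0.025,0.015,0.02],[0,0,0],140],[[0.003,0.001,0.02],[0,0,0],140],[[0,0,0.01],[0,0,0],140],[[0,0,0],[0,0,0],140]]'

```text
clock: 52.78
tcp_pos: [0.5939, -0.2179, 0.1388]
orientation: [-3.14, 0.002, -3.058]
ft_force: [-0.1, 0.1, 0.5]
grip_width: 0.0389
```

```bash
python3 - <<'E'
from ray import *
st();rel([.5948,-.22,.043],[np.pi,0,np.radians(-175)]);p=cap('wrist','w33')
find(p,['slide_tab'])
E
```

```text
t 52.77 tcp [ 0.5939 -0.2179  0.1388] rpy [-3.140e+00  2.000e-03 -3.058e+00] F [-0.1  0.1  0.5] w 0.0389 j [-0.37  0.54  1.67 -0.    0.92 -2.02]
shift [-0.0005 -0.002   0.0958] turn [-0.1  0.1 -0.2]
slide_tab spot_in [([0.597, -0.226, 0.064], 0.62), ([0.583, -0.257, 0.006], 0.52)]
slide_tab tip_of [([0.597, -0.221, 0.059], 0.83)]
```

View pics/w33.png

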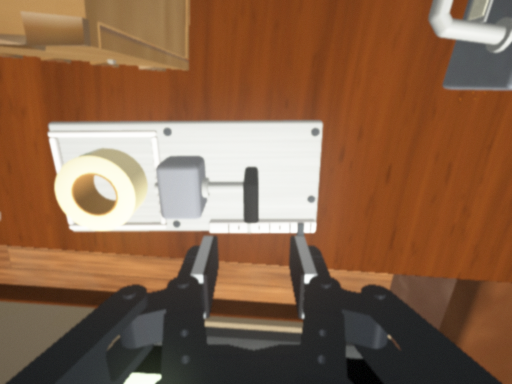

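Tab is centred between the fingers at (251,195). Descending.

>>> send_rows --steps '[[[0,-0.002,0.02],[0,0,0],140],[[0,0,0.02],[0,0,0],140],[[0,0,0.02],[0,0,0],140],[[0,0,0.015],[0,0,0],140],[[0,0,0],[0,0,0],140]]'

```text
clock: 53.55
tcp_pos: [0.5953, -0.2207, 0.059]
orientation: [-3.139, 0.004, -3.058]
ft_force: [0.5, -0.6, -0.5]
grip_width: 0.0385
```

```bash
python3 - <<'E'
from ray import *
st();rel([.5948,-.22,.043],[np.pi,0,np.radians(-175)]);p=cap('wrist','w34')
E
```

```text
t 53.55 tcp [ 0.5953 -0.2207  0.059 ] rpy [-3.139  0.004 -3.058] F [ 0.5 -0.6 -0.5] w 0.0385 j [-0.37  0.66  1.7  -0.    0.78 -2.03]
shift [0.0005 0.0008 0.016 ] turn [-0.1  0.2 -0.2]
```

View pics/w34.png

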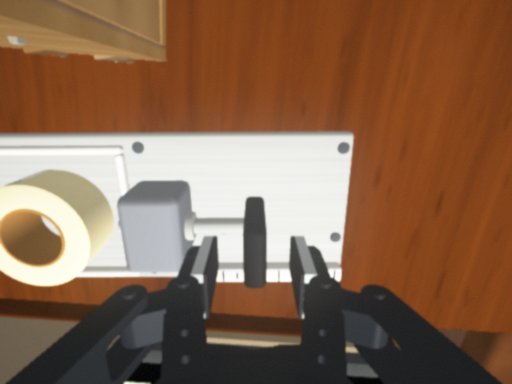

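>>> send_rows --steps '[[[0,0.001,0.008],[0,0,0],140],[[0,0,0.007],[0,0,0],140],[[0,0,0],[0,0,0],200],[[0,0,0],[0,0,0],255],[[0,0,0],[0,0,0],255]]' --force 60

```text
clock: 54.22
tcp_pos: [0.5969, -0.2201, 0.0455]
orientation: [-3.138, 0.007, -3.057]
ft_force: [0.7, -1.0, -3.4]
grip_width: 0.0104
```

>>> send_rows --steps '[[[0,0.02,0],[0,0,0],255],[[0,0.015,0],[0,0,0],255],[[0,0.008,0],[0,0,0],255],[[0,0,0],[0,0,0],255]]'

```text
clock: 54.72
tcp_pos: [0.5932, -0.1793, 0.0455]
orientation: [-3.133, 0.008, -3.056]
ft_force: [0.2, -5.5, -4.4]
grip_width: 0.0107
```

```bash
python3 - <<'E'
from ray import *
s=st();p=cap('wrist','w35');q=cap('side')
print((np.array(s['tcp_pos'])[:2]-[.5948,-.22])@[-.0872,.9962])
find(q,['pointer','index','label_roll'])
u=proj(q,(.637,-.19,.02)).astype(int);cv2.imwrite('pics/s35z.png',cv2.resize(q['pixels'][u[1]-50:u[1]+50,u[0]-60:u[0]+60,::-1],None,fx=6,fy=6,interpolation=cv2.INTER_CUBIC))
E
```

```text
t 54.73 tcp [ 0.5932 -0.1793  0.0455] rpy [-3.133  0.008 -3.056] F [ 0.2 -5.5 -4.4] w 0.0107 j [-0.31  0.66  1.74 -0.01  0.73 -1.96]
0.04070530216881988
pointer spot_in [([0.59, -0.183, 0.036], 0.46)]
pointer tip_of [([0.636, -0.174, 0.023], 0.64), ([0.424, -0.109, 0.069], 0.38)]
index spot_in []
index tip_of []
label_roll spot_in [([0.606, -0.36, 0.043], 0.9)]
label_roll tip_of [([0.609, -0.35, 0.01], 0.69)]
```

View pics/w35.png

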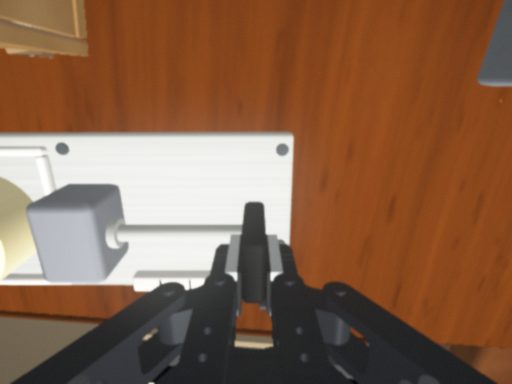

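View pics/s35z.png

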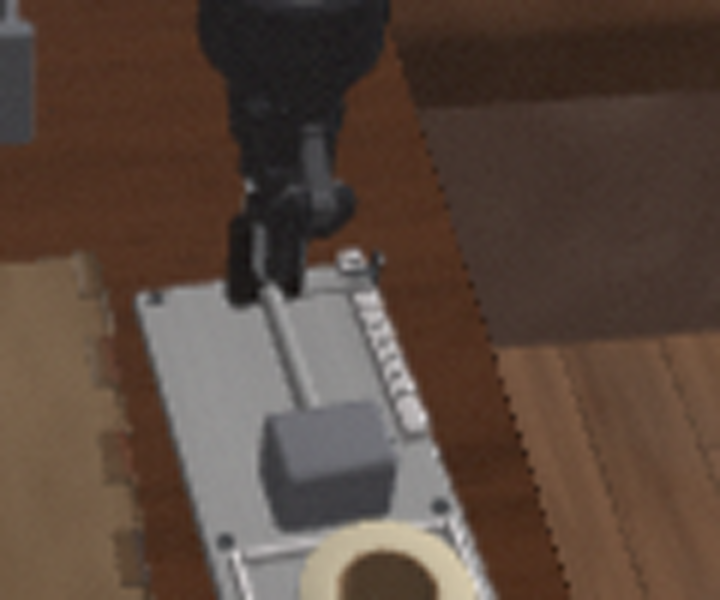

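>>> send_rows --steps '[[[0,0.006,0],[0,0,0],255],[[0,0.003,0],[0,0,0],255],[[0,0,0],[0,0,0],255]]'

```text
clock: 55.5
tcp_pos: [0.5927, -0.1734, 0.0455]
orientation: [-3.129, 0.009, -3.056]
ft_force: [0.9, -7.0, -4.8]
grip_width: 0.0108
```

```bash
python3 - <<'E'
from ray import *
s=st();q=cap('side')
print((np.array(s['tcp_pos'])[:2]-[.5969,-.2201])@[-.0872,.9962])
find(q,['pointer','index','label_roll'])
u=proj(q,(.637,-.17,.02)).astype(int);cv2.imwrite('pics/s36z.png',cv2.resize(q['pixels'][u[1]-25:u[1]+25,u[0]-30:u[0]+30,::-1],None,fx=12,fy=12,interpolation=cv2.INTER_CUBIC))
E
```

```text
t 55.5 tcp [ 0.5927 -0.1734  0.0455] rpy [-3.129  0.009 -3.056] F [ 0.9 -7.  -4.8] w 0.0108 j [-0.3   0.66  1.74 -0.01  0.72 -1.95]
0.046840640848095104
pointer spot_in [([0.591, -0.176, 0.036], 0.48)]
pointer tip_of [([0.633, -0.169, 0.025], 0.51)]
index spot_in [([0.421, 0.043, 0.038], 0.4)]
index tip_of []
label_roll spot_in []
label_roll tip_of [([0.606, -0.351, 0.008], 0.89)]
```

View pics/s36z.png

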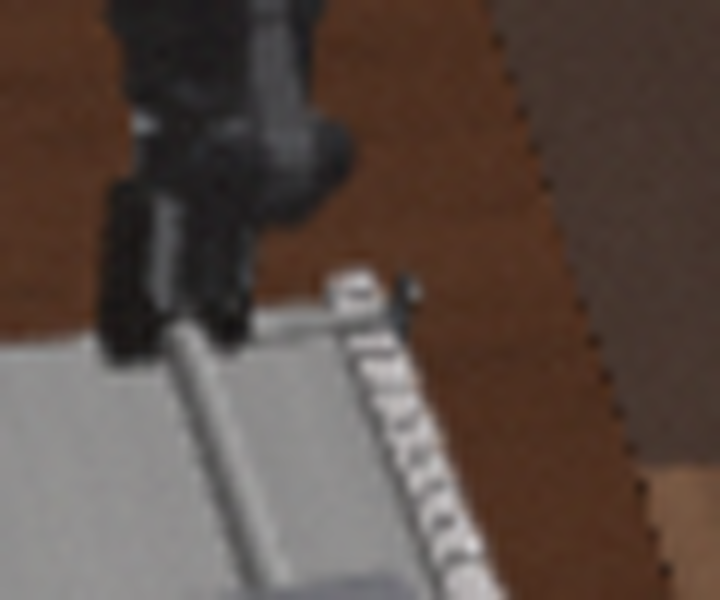

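>>> send_rows --steps '[[[0,0.004,0],[0,0,0],255],[[0,0.001,0],[0,0,0],255],[[0,0.001,0],[0,0,0],255]]'

```text
clock: 56.22
tcp_pos: [0.5925, -0.1703, 0.0455]
orientation: [-3.126, 0.01, -3.057]
ft_force: [0.1, -8.7, -2.5]
grip_width: 0.0112
```

```bash
python3 - <<'E'
from ray import *
s=st()
print((np.array(s['tcp_pos'])[:2]-[.5969,-.2201])@[-.0872,.9962])
for n in range(3):
    q=cap('side');find(q,['pointer','index'])
u=proj(q,(.637,-.17,.02)).astype(int);cv2.imwrite('pics/s37z.png',cv2.resize(q['pixels'][u[1]-25:u[1]+25,u[0]-30:u[0]+30,::-1],None,fx=12,fy=12,interpolation=cv2.INTER_CUBIC))
s=st()
print((np.array(s['tcp_pos'])[:2]-[.5969,-.2201])@[-.0872,.9962])
E
```

```text
t 56.23 tcp [ 0.5925 -0.1703  0.0455] rpy [-3.126  0.01  -3.057] F [ 0.1 -8.7 -2.5] w 0.0112 j [-0.29  0.66  1.75 -0.02  0.72 -1.94]
0.05003714810368162
pointer spot_in [([0.562, 0.105, 0.062], 0.71), ([0.59, -0.173, 0.036], 0.5)]
pointer tip_of [([0.634, -0.165, 0.024], 0.59)]
index spot_in []
index tip_of []
pointer spot_in [([0.588, -0.176, 0.037], 0.56), ([0.588, -0.285, 0.007], 0.2)]
pointer tip_of [([0.633, -0.165, 0.025], 0.77)]
index spot_in []
index tip_of [([0.609, -0.349, 0.007], 0.64)]
pointer spot_in [([0.59, -0.175, 0.035], 0.58)]
pointer tip_of [([0.633, -0.166, 0.024], 0.75)]
index spot_in [([0.426, 0.044, 0.041], 0.37)]
index tip_of [([0.609, -0.352, 0.006], 0.72)]
t 56.98 tcp [ 0.5924 -0.1703  0.0455] rpy [-3.126  0.01  -3.057] F [ 1.  -7.4 -3.2] w 0.0109 j [-0.29  0.66  1.75 -0.02  0.72 -1.94]
0.05000323227891348
```

View pics/s37z.png

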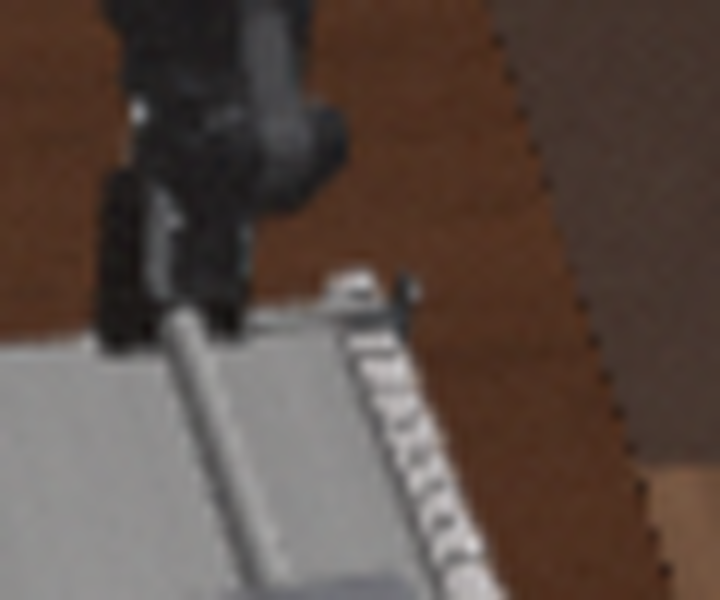

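The pointer stands at the clip: 50.0 mm of travel against 49.7 measured. I'll hold it through camera calls, which keep the target.

```bash
python3 - <<'E'
from ray import *
for i in range(50):
    q=cap('side')
    if i%12==0:
        s=r.read_state();print(s['clock'],(np.array(s['tcp_pos'])[:2]-[.5969,-.2201])@[-.0872,.9962],s['grip_width'])
for n in('top',):
    p=cap(n);u=proj(p,(.637,-.17,.02)).astype(int);cv2.imwrite('pics/t38z.png',cv2.resize(p['pixels'][u[1]-25:u[1]+25,u[0]-30:u[0]+30,::-1],None,fx=12,fy=12,interpolation=cv2.INTER_CUBIC))
u=proj(q,(.637,-.17,.02)).astype(int);cv2.imwrite('pics/s38z.png',cv2.resize(q['pixels'][u[1]-25:u[1]+25,u[0]-30:u[0]+30,::-1],None,fx=12,fy=12,interpolation=cv2.INTER_CUBIC))
st()
E
```

```text
57.025 0.04999768236062255 0.011095381432051105
57.625 0.050018399761640756 0.011178978496654453
58.225 0.050000957508054486 0.011103147811602473
58.825 0.05002180509095814 0.011092661127077099
59.425 0.05002099082266769 0.011173655588594036
t 59.52 tcp [ 0.5924 -0.1703  0.0455] rpy [-3.126  0.01  -3.057] F [ 1.4 -6.8 -4.1] w 0.0109 j [-0.29  0.66  1.75 -0.02  0.72 -1.94]
```

View pics/t38z.png

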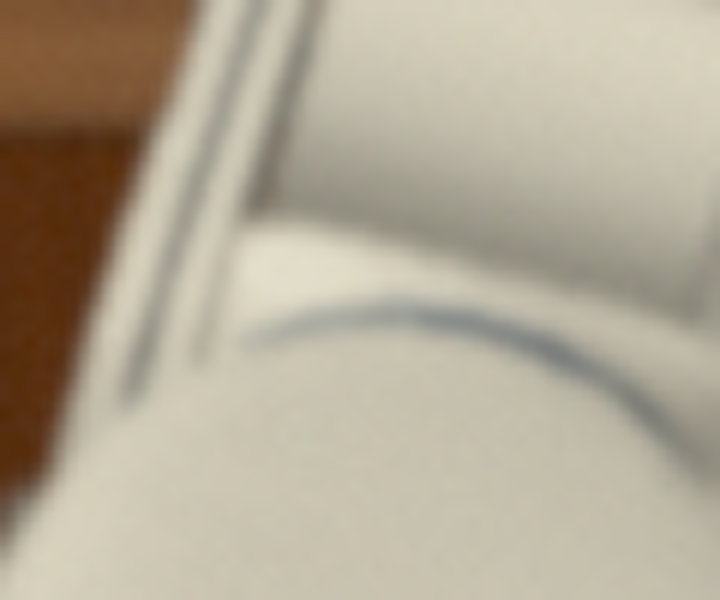

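View pics/s38z.png

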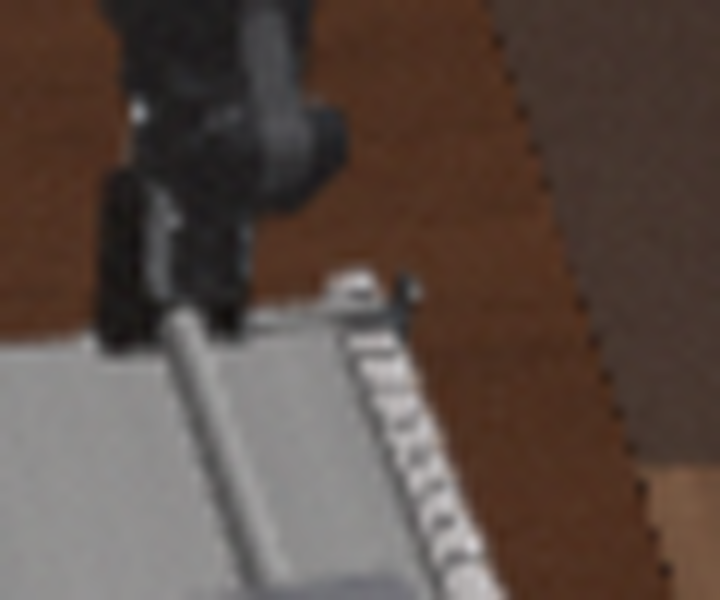

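Held for over 3 s at 50.0 mm. I'll ease the slide back and let go.

>>> send_rows --steps '[[[0,-0.015,0],[0,0,0],255],[[0,-0.015,0],[0,0,0],255],[[0,-0.015,0],[0,0,0],255],[[0,0,0],[0,0,0],200],[[0,0,0],[0,0,0],140]]'

```text
clock: 60.15
tcp_pos: [0.5968, -0.2187, 0.0461]
orientation: [-3.127, 0.011, -3.058]
ft_force: [0.8, 0.8, 0.5]
grip_width: 0.0351
```

>>> send_rows --steps '[[[0,0,0],[0,0,0],140],[[0,0,-0.02],[0,0,0],140],[[0,0,-0.04],[0,0,0],140],[[0,0,-0.05],[0,0,0],200],[[-0.04,0,-0.05],[0,0,0],255]]'

```text
clock: 60.78
tcp_pos: [0.6297, -0.2105, 0.2089]
orientation: [-3.131, 0.003, -3.057]
ft_force: [1.4, -0.9, 0.5]
grip_width: 0.0027
```

>>> send_rows --steps '[[[-0.04,0,0],[0,0,0],255]]'

```text
clock: 60.9
tcp_pos: [0.6731, -0.2076, 0.2169]
orientation: [-3.127, 0.012, -3.057]
ft_force: [-0.6, -0.3, 0.3]
grip_width: 0.0002
```

```bash
python3 - <<'E'
from roll import *
st();p=cap('wrist','w39');find(p,['slide_tab','pointer','index','label_roll','cradle'])
W=cloud(p);z=W[...,2]
t=W[(W[...,0]>.56)&(W[...,0]<.63)&(W[...,1]>-.25)&(W[...,1]<-.15)&(z>.062)&(z<.08)]
print('tab',len(t),cv2.minAreaRect((t[:,:2]*1000).astype(np.float32)))
m=(np.hypot(W[...,0]-.608,W[...,1]+.353)<.042)&(z>.036)&(z<.05)
q=(W[m][:,:2]*1000).astype(np.float32);print(cv2.minEnclosingCircle(q),np.percentile(W[m][:,2],[2,98]))
E
```

```text
t 60.9 tcp [ 0.6731 -0.2076  0.2169] rpy [-3.127  0.012 -3.057] F [-0.6 -0.3  0.3] w 0.0002 j [-0.31  0.55  1.46 -0.01  1.12 -1.96]
slide_tab spot_in [([0.601, -0.224, 0.07], 0.79)]
slide_tab tip_of [([0.598, -0.218, 0.058], 0.7)]
pointer spot_in [([0.6, -0.223, 0.073], 0.81)]
pointer tip_of [([0.641, -0.22, 0.024], 0.79)]
index spot_in [([0.64, -0.168, 0.023], 0.53), ([0.492, 0.014, 0.019], 0.21)]
index tip_of [([0.638, -0.169, 0.021], 0.5)]
label_roll spot_in [([0.61, -0.358, 0.041], 0.96), ([0.495, 0.011, 0.017], 0.34)]
label_roll tip_of [([0.612, -0.356, 0.006], 0.88), ([0.634, -0.17, 0.022], 0.56)]
cradle spot_in [([0.589, -0.262, 0.005], 0.76)]
cradle tip_of [([0.606, -0.355, 0.009], 0.56)]
tab 489 ((594.834716796875, -220.12289428710938), (33.31623077392578, 11.965187072753906), 7.278558731079102)
((608.7440795898438, -352.684814453125), 34.18514633178711) [0.03766658 0.04406003]
```

View pics/w39.png

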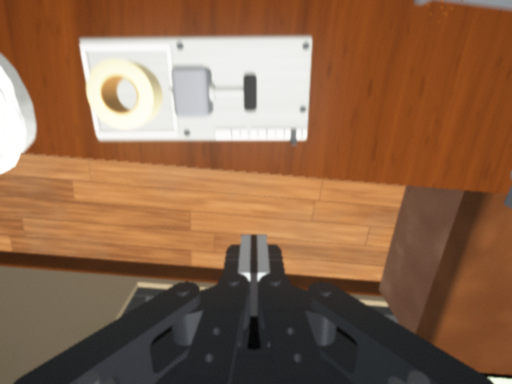

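The slide is home (tab back at its first spot) and the roll is at (0.609,-0.353). Last job: shut the narrow drawer.

```bash
python3 - <<'E'
from roll import *
rel([.421,-.165,.2],[np.pi,0,np.radians(178)])
E
```

```text
shift [0.2435 0.063  0.0077] turn [-0.6  0.2  6.8]
```

>>> send_rows --steps '[[[0,0,0],[-0.6,0.2,6.8],255],[[0.05,0.008,0],[0,0,0],255],[[0.05,0.008,0],[0,0,0],255],[[0.05,0.008,0],[0,0,0],255],[[0.05,0.008,0],[0,0,0],255]]'

```text
clock: 62.08
tcp_pos: [0.4662, -0.1675, 0.2076]
orientation: [-3.142, -0.0, 3.102]
ft_force: [1.2, -0.2, -1.1]
grip_width: 0.0
```

>>> send_rows --steps '[[[0.03,0,0],[0,0,0],255],[[0,0,0.02],[0,0,0],255],[[0,0,0],[0,0,0],255]]'

```text
clock: 62.45
tcp_pos: [0.4306, -0.1653, 0.1878]
orientation: [3.141, -0.002, 3.1]
ft_force: [-0.3, -0.4, 0.0]
grip_width: 0.0001
```

```bash
python3 - <<'E'
from roll import *
st();p=cap('wrist','w40');find(p,['narrow_handle']);rel([.421,-.165,.05],[np.pi,0,np.radians(178)])
E
```

```text
t 62.45 tcp [ 0.4306 -0.1653  0.1878] rpy [ 3.141e+00 -2.000e-03  3.100e+00] F [-0.3 -0.4  0. ] w 0.0001 j [-0.39  0.25  2.02 -0.    0.88 -1.92]
narrow_handle spot_in [([0.428, 0.009, 0.018], 0.64)]
narrow_handle tip_of [([0.416, -0.107, 0.066], 0.69), ([0.613, 0.057, 0.065], 0.62)]
shift [0.0117 0.0005 0.139 ] turn [-0.   0.1 -0.3]
```

View pics/w40.png

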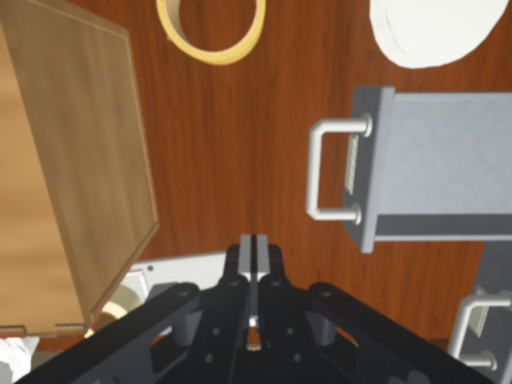

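>>> send_rows --steps '[[[0.008,0,0.025],[0,0,0],255],[[0,0,0.03],[0,0,0],255],[[0,0,0.03],[0,0,0],255],[[0,0,0.03],[0,0,0],255],[[0.003,0,0.015],[0,0,0],255]]'

```text
clock: 63.22
tcp_pos: [0.4293, -0.1682, 0.0597]
orientation: [-3.137, 0.013, 3.102]
ft_force: [1.0, -0.3, 0.2]
grip_width: 0.0004
```

>>> send_rows --steps '[[[0.005,0.015,0.003],[0,0,0],255],[[0,0.015,0],[0,0,0],255],[[0,0.015,0],[0,0,0],255]]'

```text
clock: 63.6
tcp_pos: [0.4272, -0.1212, 0.0567]
orientation: [-3.136, 0.014, 3.101]
ft_force: [-0.8, -1.3, -1.0]
grip_width: -0.0001
```

```bash
python3 - <<'E'
from roll import *
st();p=cap('wrist','w41');rel([.427,.042,.05],[np.pi,0,np.radians(178)])
E
```

```text
t 63.6 tcp [ 0.4272 -0.1212  0.0567] rpy [-3.136  0.014  3.101] F [-0.8 -1.3 -1. ] w -0.0001 j [-0.3   0.47  2.13 -0.    0.53 -1.83]
shift [0.0064 0.1618 0.0059] turn [-0.3  0.7 -0.3]
```

View pics/w41.png

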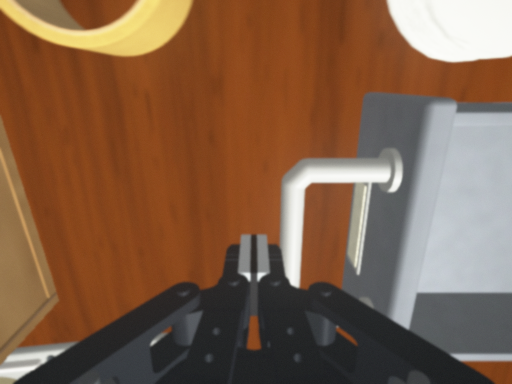

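>>> send_rows --steps '[[[0.004,0.02,0.003],[0,0.5,0],255],[[0,0.025,0],[0,0,0],255],[[0,0.025,0],[0,0,0],255],[[0,0.025,0],[0,0,0],255],[[0,0.025,0],[0,0,0],255]]'

```text
clock: 64.28
tcp_pos: [0.4304, 0.0041, 0.0563]
orientation: [-3.134, 0.012, 3.104]
ft_force: [0.2, -3.2, -1.3]
grip_width: -0.0001
```

>>> send_rows --steps '[[[0,0.012,0],[0,0,0],255],[[0,0.01,0],[0,0,0],255],[[0,0.008,0],[0,0,0],255]]'

```text
clock: 64.65
tcp_pos: [0.4318, 0.0364, 0.057]
orientation: [-3.134, 0.013, 3.107]
ft_force: [-0.7, -1.9, -0.6]
grip_width: 0.0001
```

```bash
python3 - <<'E'
from roll import *
st();p=cap('wrist','w42')
E
```

```text
t 64.65 tcp [0.4318 0.0364 0.057 ] rpy [-3.134  0.013  3.107] F [-0.7 -1.9 -0.6] w 0.0001 j [ 0.06  0.46  2.15 -0.02  0.52 -1.46]
```

View pics/w42.png

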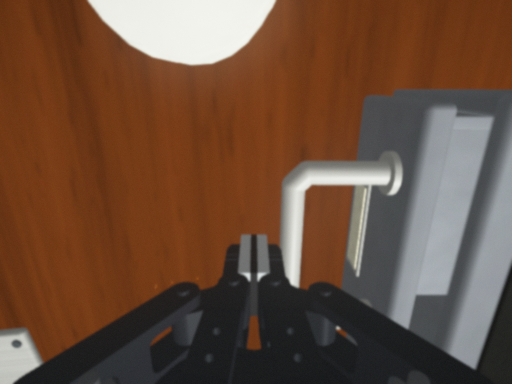

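>>> send_rows --steps '[[[0,0.006,0],[0,0,0],255],[[0,0.006,0],[0,0,0],255],[[0,0.005,0],[0,0,0],255]]'

```text
clock: 65.08
tcp_pos: [0.4322, 0.0463, 0.0568]
orientation: [-3.122, 0.011, 3.115]
ft_force: [3.8, -67.1, 4.1]
grip_width: 0.0002
```

>>> send_rows --steps '[[[0,0.005,0],[0,0,0],255],[[0,0.005,0],[0,0,0],255],[[0,0.004,0],[0,0,0],255]]'

```text
clock: 65.45
tcp_pos: [0.4323, 0.0453, 0.0571]
orientation: [-3.102, 0.008, 3.123]
ft_force: [2.5, -37.5, 5.5]
grip_width: -0.0004
```

>>> send_rows --steps '[[[0,-0.02,0],[0,0,0],255],[[0,-0.03,0],[-1,0,0],255],[[0,-0.03,-0.04],[-1,0,0],255],[[-0.03,0,-0.05],[0,0,0],255],[[-0.03,0,-0.05],[0,0,0],255]]'

```text
clock: 66.08
tcp_pos: [0.4872, -0.0386, 0.2001]
orientation: [-3.14, -0.002, 3.117]
ft_force: [1.5, -0.7, -0.5]
grip_width: 0.0001
```

>>> send_rows --steps '[[[-0.03,0,-0.05],[0,0,0],255],[[0,0,0],[0,0,0],255],[[0,0,0],[0,0,0],255]]'

```text
clock: 66.45
tcp_pos: [0.5214, -0.0398, 0.2557]
orientation: [-3.14, 0.007, 3.115]
ft_force: [-0.7, 0.3, -0.1]
grip_width: -0.0002
```

```bash
python3 - <<'E'
from roll import *
st();p=cap('wrist','w43');W=cloud(p)
for nm,x0,x1 in(('narrow',.36,.49),('wide',.56,.66)):
    m=(W[...,0]>x0)&(W[...,0]<x1)&(W[...,1]>.03)&(W[...,1]<.15)
    for t,a,z in(('bar',.062,.075),('front',.078,.09),('chest',.096,.104)):
      b=W[m&(W[...,2]>a)&(W[...,2]<z)]
      if len(b): print(nm,t,len(b),np.percentile(b[:,1],[2,10,50,90]).round(4))
find(p,['sauce_pot_c','narrow_handle','wide_handle','label_roll','box_cutter','marker','stapler'])
q=cap('side','s43');find(q,['sauce_pot_c','label_roll','slide_tab','narrow_handle','wide_handle'])
E
```

```text
t 66.45 tcp [ 0.5214 -0.0398  0.2557] rpy [-3.14   0.007  3.115] F [-0.7  0.3 -0.1] w -0.0002 j [-0.1   0.24  1.84 -0.    1.06 -1.64]
narrow bar 2587 [0.0576 0.0596 0.0812 0.1086]
narrow front 1980 [0.1064 0.1077 0.112  0.1179]
narrow chest 4480 [0.1211 0.1239 0.1357 0.1469]
wide bar 1477 [0.0507 0.0528 0.0709 0.1012]
wide front 933 [0.1001 0.101  0.1052 0.111 ]
wide chest 2594 [0.1149 0.1179 0.1316 0.1464]
sauce_pot_c spot_in []
sauce_pot_c tip_of []
narrow_handle spot_in [([0.422, 0.11, 0.068], 0.59)]
narrow_handle tip_of [([0.426, 0.064, 0.064], 0.83)]
wide_handle spot_in [([0.605, 0.102, 0.071], 0.83), ([0.65, 0.138, 0.03], 0.23)]
wide_handle tip_of [([0.614, 0.056, 0.067], 0.62)]
label_roll spot_in [([0.612, -0.347, 0.039], 0.72)]
label_roll tip_of [([0.612, -0.357, 0.01], 0.72)]
box_cutter spot_in [([0.597, 0.143, 0.033], 0.45)]
box_cutter tip_of []
marker spot_in [([0.652, 0.138, 0.031], 0.38)]
marker tip_of []
stapler spot_in [([0.625, 0.143, 0.026], 0.61)]
stapler tip_of []
sauce_pot_c spot_in [([0.516, 0.262, 0.117], 0.55)]
sauce_pot_c tip_of [([0.513, 0.248, 0.098], 0.76), ([0.621, 0.215, 0.022], 0.58), ([0.429, 0.063, 0.067], 0.39)]
label_roll spot_in [([0.603, -0.362, 0.042], 0.83)]
label_roll tip_of [([0.607, -0.35, 0.008], 0.74), ([0.427, 0.063, 0.068], 0.38)]
slide_tab spot_in [([0.594, -0.228, 0.044], 0.74)]
slide_tab tip_of [([0.594, -0.225, 0.06], 0.79), ([0.513, 0.25, 0.099], 0.73)]
narrow_handle spot_in [([0.431, 0.108, 0.064], 0.76)]
narrow_handle tip_of [([0.429, 0.064, 0.067], 0.83)]
wide_handle spot_in [([0.611, 0.099, 0.068], 0.65)]
wide_handle tip_of [([0.611, 0.054, 0.067], 0.74)]
```

View pics/w43.png

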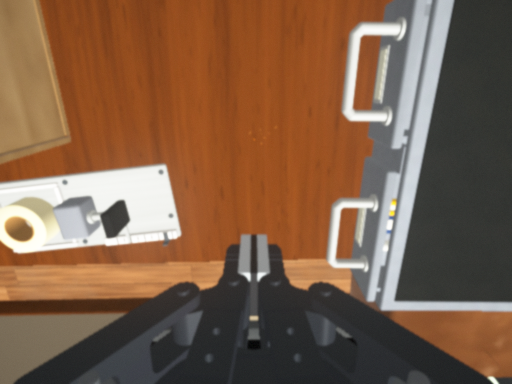

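View pics/s43.png

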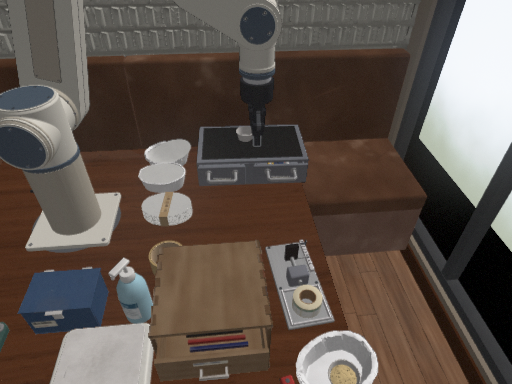

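```bash
python3 -c "
from station import r
print(r.sign_off())"
```

```text
the job is handed in; nothing more can be done
None
```

The job is done and handed in at about 66 s of the 208 s limit. No verdict is reported.

- **Tools and wide drawer:** The box cutter, marker and stapler were all on the table. They now lie side by side in the wide drawer, and I pushed it shut until it stopped (39 N).
- **Roll:** I opened the narrow drawer about 0.17 m and set the label roll in the cradle. It measured within about 4 mm of the cradle centre, flat, with its top 42 mm above the table.
- **Slide:** I drew it out 50.0 mm by TCP travel, against 49.7 mm measured from the pointer to the clip in the wrist picture. It was held there for over 3 s, eased back and let go. The tab is back at its first position, to within measurement noise.
- **Narrow drawer and pot:** I pushed the narrow drawer shut until it stopped (67 N). At the end both drawer fronts stood exactly where they did when shut before. The pot is in its place.

**Failures and disagreements:**
- The first cutter grasp missed because a fast descent drifted about 20 mm. I redid it slowly.
- The side-view network put the clip about 45 mm from the pointer; the wrist view put it at 50 mm. I used the wrist value. The side picture while holding showed the pointer meeting the clip.
- The wide drawer at first looked about 7 mm proud of the narrow one. That came from the chest being turned about 2°.

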